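Pack and block bottles in a transport case

TASK

Slide the clear guard of the bottle store fully open, then stand every bottle that is in the store in a bay of its own in the wooden transport case. Fill the gap left in each of those bays with the wooden block that fits it, so that the bottle cannot shift: a thick pale block beside each small capped buffer bottle, the thin dark block beside the tall clear solvent bottle, each standing upright on the floor of the bay. When all are blocked, slide the guard fully shut again, and leave the timer, marker and stapler alone.

Things in the scene. Friction and masses are not known exactly. Their poses are not given: they have to be found in the camera images.
- case: Fixed open wooden transport case, 86 x 360 mm (own x, y) plus an 8 mm batten on each end; walls 45 mm high, 6 mm thick. Two cross walls, as high and thick, part it into three bays in a row along its y, each 74 mm (x) by 112 mm (y) inside. Floor 6 mm thick. Origin: centre of the underside. (A wall cabinet, underside 0.56 m up, hangs over the part of the worktop with x > 0.62, y > 0.02.)
- bay0 (a point): Centre of the floor of the -y end bay of the case (floor 6 mm above the worktop); axes as those of the case.
- bay1 (a point): Centre of the floor of the middle bay of the case (floor 6 mm above the worktop); axes as those of the case.
- bay2 (a point): Centre of the floor of the +y end bay of the case (floor 6 mm above the worktop); axes as those of the case.
- thick_a: Loose thick pale wooden packing block, 62 x 48 x 88 mm (own x, y, z), one of two alike; its lowest 12 mm is a heavy steel foot chamfered by 3 mm on all sides (0.14 kg in all). Starts standing on the worktop. In a bay its x lies along the case's x: beside a buffer bottle it leaves 6 mm of play in all, beside the solvent bottle it does not fit. Origin: centre of the underside.
- thick_b: Loose thick pale wooden packing block, 62 x 48 x 88 mm (own x, y, z), the other of two alike; its lowest 12 mm is a heavy steel foot chamfered by 3 mm on all sides (0.14 kg in all). Starts standing on the worktop. In a bay its x lies along the case's x: beside a buffer bottle it leaves 6 mm of play in all, beside the solvent bottle it does not fit. Origin: centre of the underside.
- thin_a: Loose thin dark wooden packing block, 62 x 40 x 88 mm (own x, y, z); its lowest 12 mm is a heavy steel foot chamfered by 3 mm on all sides (0.14 kg in all). Starts standing on the worktop. In a bay its x lies along the case's x: beside the solvent bottle it leaves 6 mm of play in all. Origin: centre of the underside.
- bottle_a: Loose white buffer bottle with green cap, 58 mm diameter, 118 mm tall, body firm to grip up to 86 mm height (the cap is not solid). Starts upright in the store under the guard; may be absent. Origin: centre of the underside.
- bottle_b: Loose white buffer bottle with blue cap, 58 mm diameter, 118 mm tall, body firm to grip up to 86 mm height (the cap is not solid). Starts upright in the store under the guard; may be absent. Origin: centre of the underside.
- solvent: Loose clear solvent bottle with grey cap, 66 mm diameter, 154 mm tall, body firm to grip up to 115 mm height (the neck and cap are not solid). Always present; starts upright in the store under the guard. Origin: centre of the underside.
- store: Fixed bottle store: white base plate 220 x 470 mm (own x, y), 6 mm thick; rails along its y at x = +-104 mm, tops 173 mm above the worktop, on six 12 mm posts. A 26 mm high sill crosses its middle. Bottles stand on the plate in a row along y in the -y half, under the shut guard; clear width between the rails 196 mm, ends open; the open guard still covers the +y half. Origin: centre of the underside.
- guard (a joint): Slide of the clear guard panel (204 x 233 mm, 4 mm thick, top 179 mm above the worktop) on the store's rails, m: 0 shut over the bottles, 0.245 fully open; grows as the guard moves along the store's +y. Friction about 2 N; it stays where it is left.
- guard_grip (a point): Top centre of the guard's upright blue grip, 219 mm above the worktop. The grip is a bar 80 mm long along the store's x, 14 mm thick along its y, standing 40 mm above the panel, in the panel's middle; it moves with the guard.
- timer: Bystander: white timer, 62 x 62 x 21 mm, on the worktop. Origin: centre of the underside.
- marker: Bystander: red-capped marker pen lying along its y, 16 x 130 x 14 mm. Origin: centre of the underside.
- stapler: Bystander: red stapler, 36 x 131 x 34 mm (own x, y, z). Origin: centre of the underside.
Not all that is in view belongs to the job. Leave any purple look-alike of the solvent alone.

How it is judged:
On the way, in this order (a step that is already met when the one before it is completed fails the run):
1. the guard is slid fully open (within 12 mm of its stop) (value of joint guard above 0.233 m), for 0.2 s.
2. every bottle stands in its own bay with the block that fits beside it on the floor of the bay ((((horizontal distance between bottle_a and bay0 below 0.034 m and z of bottle_a in the frame of bay0 between -0.004 and 0.006 m and angle between bottle_a's own z axis and vertical below 0.12 rad) and ((horizontal distance between thick_a and bay0 below 0.044 m and z of thick_a in the frame of bay0 between -0.004 and 0.006 m and angle between thick_a's own z axis and vertical below 0.12 rad) or (horizontal distance between thick_b and bay0 below 0.044 m and z of thick_b in the frame of bay0 between -0.004 and 0.006 m and angle between thick_b's own z axis and vertical below 0.12 rad))) or ((horizontal distance between bottle_a and bay1 below 0.034 m and z of bottle_a in the frame of bay1 between -0.004 and 0.006 m and angle between bottle_a's own z axis and vertical below 0.12 rad) and ((horizontal distance between thick_a and bay1 below 0.044 m and z of thick_a in the frame of bay1 between -0.004 and 0.006 m and angle between thick_a's own z axis and vertical below 0.12 rad) or (horizontal distance between thick_b and bay1 below 0.044 m and z of thick_b in the frame of bay1 between -0.004 and 0.006 m and angle between thick_b's own z axis and vertical below 0.12 rad))) or ((horizontal distance between bottle_a and bay2 below 0.034 m and z of bottle_a in the frame of bay2 between -0.004 and 0.006 m and angle between bottle_a's own z axis and vertical below 0.12 rad) and ((horizontal distance between thick_a and bay2 below 0.044 m and z of thick_a in the frame of bay2 between -0.004 and 0.006 m and angle between thick_a's own z axis and vertical below 0.12 rad) or (horizontal distance between thick_b and bay2 below 0.044 m and z of thick_b in the frame of bay2 between -0.004 and 0.006 m and angle between thick_b's own z axis and vertical below 0.12 rad)))) and (((horizontal distance between bottle_b and bay0 below 0.034 m and z of bottle_b in the frame of bay0 between -0.004 and 0.006 m and angle between bottle_b's own z axis and vertical below 0.12 rad) and ((horizontal distance between thick_a and bay0 below 0.044 m and z of thick_a in the frame of bay0 between -0.004 and 0.006 m and angle between thick_a's own z axis and vertical below 0.12 rad) or (horizontal distance between thick_b and bay0 below 0.044 m and z of thick_b in the frame of bay0 between -0.004 and 0.006 m and angle between thick_b's own z axis and vertical below 0.12 rad))) or ((horizontal distance between bottle_b and bay1 below 0.034 m and z of bottle_b in the frame of bay1 between -0.004 and 0.006 m and angle between bottle_b's own z axis and vertical below 0.12 rad) and ((horizontal distance between thick_a and bay1 below 0.044 m and z of thick_a in the frame of bay1 between -0.004 and 0.006 m and angle between thick_a's own z axis and vertical below 0.12 rad) or (horizontal distance between thick_b and bay1 below 0.044 m and z of thick_b in the frame of bay1 between -0.004 and 0.006 m and angle between thick_b's own z axis and vertical below 0.12 rad))) or ((horizontal distance between bottle_b and bay2 below 0.034 m and z of bottle_b in the frame of bay2 between -0.004 and 0.006 m and angle between bottle_b's own z axis and vertical below 0.12 rad) and ((horizontal distance between thick_a and bay2 below 0.044 m and z of thick_a in the frame of bay2 between -0.004 and 0.006 m and angle between thick_a's own z axis and vertical below 0.12 rad) or (horizontal distance between thick_b and bay2 below 0.044 m and z of thick_b in the frame of bay2 between -0.004 and 0.006 m and angle between thick_b's own z axis and vertical below 0.12 rad)))) and (((horizontal distance between solvent and bay0 below 0.034 m and z of solvent in the frame of bay0 between -0.004 and 0.006 m and angle between solvent's own z axis and vertical below 0.12 rad) and (horizontal distance between thin_a and bay0 below 0.044 m and z of thin_a in the frame of bay0 between -0.004 and 0.006 m and angle between thin_a's own z axis and vertical below 0.12 rad)) or ((horizontal distance between solvent and bay1 below 0.034 m and z of solvent in the frame of bay1 between -0.004 and 0.006 m and angle between solvent's own z axis and vertical below 0.12 rad) and (horizontal distance between thin_a and bay1 below 0.044 m and z of thin_a in the frame of bay1 between -0.004 and 0.006 m and angle between thin_a's own z axis and vertical below 0.12 rad)) or ((horizontal distance between solvent and bay2 below 0.034 m and z of solvent in the frame of bay2 between -0.004 and 0.006 m and angle between solvent's own z axis and vertical below 0.12 rad) and (horizontal distance between thin_a and bay2 below 0.044 m and z of thin_a in the frame of bay2 between -0.004 and 0.006 m and angle between thin_a's own z axis and vertical below 0.12 rad)))), for 0.3 s.
At the end, for the whole second after the job is handed in: Each bottle present stands upright (7 deg) on the floor of its own bay (6 mm), with a block upright on that floor beside it: thick pale for a buffer bottle, thin dark for the solvent bottle. All at rest, guard shut to within 10 mm. A spare block may be anywhere (all of step 2 and linear speed of each of bottle_a, bottle_b, solvent, thick_a, thick_b, thin_a below 0.02 m/s and value of joint guard below 0.01 m); the robot touches nothing.
It fails at once if the timer is shoved more than 30 mm (distance of timer from where it was at the start of the episode above 0.03 m).
It fails at once if the marker is shoved more than 30 mm (distance of marker from where it was at the start of the episode above 0.03 m).
It fails at once if the stapler is shoved more than 30 mm (distance of stapler from where it was at the start of the episode above 0.03 m).
Of bottle_a, bottle_b only 1 to 2 are there at a start; the rules pass over those that are not, and their reading is None.
At some moment in a run one of thick_a, thick_b, thin_a may be knocked a few centimetres aside while the robot is not near it.
It also fails if it takes over 210 s, if anything falls off the work surface, if the arm or the gripper's body presses on something with over 40 N, if the wrist force passes 120 N, or if a joint passes its speed limit or range.

ROBOT

A 6-joint arm with a two-finger parallel gripper is mounted at the origin on a cart in front of the work surface, level with it; the furniture and walls round the work are solid. World frame = base frame: x ahead of the robot, y to its left, z up, the work surface at z = 0. Lengths are in m, angles in rad, forces in N, time in s.
With the tool pointing down it reaches from about 0.375 to 0.9 m from the base axis. Payload 3.1 kg.
Tool frame: the origin (TCP) lies at the very end of the fingers, on their centre line; the grasp point (between the pads) lies 19 mm behind it; z points along the fingers, y is the direction in which the jaws open and shut (so a half turn about z gives the same grasp; the last joint's range is limited). The gripper opens to 85 mm and grips with 20 to 120 N. Pads are 22 mm wide; open, the fingers measure 114 mm over their backs; the gripper's body (76 mm by 85 mm) begins 54 mm behind the grasp point. The pads swing forward as they close: fully open they stand 13 mm farther back than shut.
Start: joints at [-1.357, 0.527, 1.433, -0, 1.181, -0.178], TCP at [0.239, -0.578, 0.231] pointing down, gripper open.
Joint ranges: [-3.08, 3.08], [-0.75, 2.2], [0.22, 2.44], [-1.43, 4.57], [0, 2.65], [-2.85, 2.85]. Speed limits (rad/s): [2.79, 2.79, 3.14, 3.14, 3.14, 3.14].

INTERFACE

Orientations are given as a unit quaternion [x, y, z, w].
In Python, from station import manip gives the robot as it stands. The module is installed in compiled form; this text tells all that it offers.
- The arm moves only by the tool send_rows, never from a script. Its argument "commands" is a list of rows, each an object with "delta_pos": the shift along the world's x, y, z in cm, a list of three; "yaw": the turn about the world's z in rad. A call has 1 to 10 rows; each row shifts and turns the pose as measured when the row begins; what a row does not reach is not made up. A row lasts 1/8 s, in which the tool goes at most 62.5 mm and 10.7 degrees, less where a joint would pass 70% of its speed; a pose out of reach is approached as far as the arm can. A call is refused whole if a number of a shift passes 6.25 or a number of a turn 0.188, either way. A call with a gripper value outside its range is refused whole. "grip" is the closure, from -1 (fully open) to 1 (shut), set as the call begins (left out, the last holds). The fingers move at their own pace and stop on an object; "force" is the grip in N (left out, the last holds). Time passes only in rows, so rows that do not move let the fingers close. It gives the time, the measured TCP pose, the force and the opening at its end, in the units of the state.
- manip.sense(): the state, without advancing time (a new reading comes with each control period).
- manip.snapshot(name): name is "scene" or "top" or "wrist"; returns the picture (420x560x3 uint8, blue, green, red); there is no depth.
- manip.get_calibration(name): a dict with "fx", "fy", "cx", "cy" (pixels), "world_to_cam" (4x4, takes a point from world to camera coordinates); the wrist camera has in their place "mount" (4x4, takes a point from camera to tool coordinates, whose origin is the TCP and whose axes are the flange's). Camera axes: x right, y down, z forward; pixel columns grow to the right and rows downward; lengths in m; the calibration is good to about 2 mm. A picture is of the moment at which its call begins: read the wrist's pose just before it. get_calibration takes no time and is no camera call.
- manip.sign_off(): hands the job in, once; it reports no verdict.
The state is a dict: "t": time; "q": joint angles; "qd": joint speeds; "tau": joint torques, N m; "tcp_pos": TCP position; "tool_rot": TCP orientation; "force": force on the tool from outside, world axes, zero at the start; "ft_torque": the same for the moment, N m; "finger_gap": opening from 0.0 (shut) to 1.0 (fully open).
Only numpy, scipy, OpenCV 4.12 (cv2) and the standard library are available. Lean on these libraries where they do the work, as an engineer would, in place of code of your own. Each camera call takes 0.05 s, during which the arm holds its last target. There are 200 camera calls.

## Working session

There is one attempt and no reset: what is moved stays moved. The work goes in short steps, Python scripts to look and compute and a tool call to move; the robot and the scene stay as the last step left them, time stands still between calls to the robot, and variables do not carry over. Pictures are saved under pics/ and viewed, about 12 in all and at most 16, crops included, and the job is handed in when it is done.

Besides the shell and the picture viewer there is one more tool, called after ">>>" as name(argument=value, ...), one argument or row to a line, values as JSON. send_rows: Moves the arm, as the interface text tells. Its arguments: {"type":"object","properties":{"commands":{"type":"array","items":{"type":"object","properties":{"delta_pos":{"type":"array","items":{"type":"number"}},"yaw":{"type":"number"}}}},"grip":{"type":"number"},"force":{"type":"number"}},"required":["commands"]}

```bash
mkdir -p pics; cat > h.py <<'E'
from station import manip
import numpy as np, cv2
def snap(n,f):
    im=np.array(manip.snapshot(n)); cv2.imwrite(f'pics/{f}.png',im); return im
def ray(n,u,v,cal=None):
    c=cal or manip.get_calibration(n); M=np.array(c['world_to_cam'])
    d=np.array([(u-c['cx'])/c['fx'],(v-c['cy'])/c['fy'],1.])
    R=M[:3,:3]; return -R.T@M[:3,3], R.T@d
def onz(n,u,v,z):
    o,d=ray(n,u,v); return o+d*(z-o[2])/d[2]
def proj(n,p):
    c=manip.get_calibration(n); M=np.array(c['world_to_cam']); q=M[:3,:3]@np.array(p)+M[:3,3]
    return np.array([c['fx']*q[0]/q[2]+c['cx'],c['fy']*q[1]/q[2]+c['cy']])
E
python3 - <<'E'
from h import *
for n in('scene','top'):
    im=snap(n,n+'0'); c=manip.get_calibration(n); M=np.array(c['world_to_cam']); print(n,c['fx'],c['cx'],c['cy'],(-M[:3,:3].T@M[:3,3]).round(3),M[:3,:3].round(2).tolist())
a=cv2.imread('pics/scene0.png');b=cv2.imread('pics/top0.png')
cv2.imwrite('pics/b0.png',cv2.resize(b,(800,600)))
print(manip.sense())
print(manip.get_calibration('wrist'))
E
```

```text
scene 419.5047767829339 278.2493436647561 203.4712057449173 [-0.3   -0.466  0.673] [[0.47, -0.88, 0.02], [-0.42, -0.24, -0.88], [0.78, 0.4, -0.48]]
top 430.33644395637384 271.8942681876205 212.5580467453282 [-0.167  0.004  1.058] [[-0.04, -1.0, 0.0], [-0.78, 0.03, -0.63], [0.63, -0.03, -0.78]]
{'t': 0.1, 'q': array([-1.35746832e+00,  5.28397594e-01,  1.43374775e+00, -4.16428789e-05,
        1.18139098e+00, -1.78493566e-01]), 'qd': array([-0.00010413, -0.00198017, -0.00371361, -0.00110866,  0.00057287,
       -0.00013291]), 'tau': array([-3.16624946e-04, -4.43305099e+01, -1.78586340e+01, -3.19771079e-04,
        3.91119771e-03,  1.14691292e-05]), 'tcp_pos': array([ 0.23855531, -0.57700162,  0.23042488]), 'tool_rot': array([ 9.80868777e-01,  1.94667660e-01, -3.61778586e-05, -9.71353324e-04]), 'force': array([ 0.06033602, -0.0591424 , -0.0640545 ]), 'ft_torque': array([-0.01333204, -0.02320702,  0.01184586]), 'finger_gap': 0.9970517825938255}
{'fx': 289.89763038912236, 'fy': 289.89763038912236, 'cx': 282.59142373911686, 'cy': 209.1820747814742, 'mount': array([[-1.19959215e-03, -9.52344974e-01, -3.05020674e-01,
         7.78660418e-02],
       [ 9.99999219e-01, -1.24951764e-03, -3.15367776e-05,
        -2.30105359e-04],
       [-3.51094820e-04, -3.05020473e-01,  9.52345729e-01,
        -1.43063712e-01],
       [ 0.00000000e+00,  0.00000000e+00,  0.00000000e+00,
         1.00000000e+00]])}
```

View pics/b0.png

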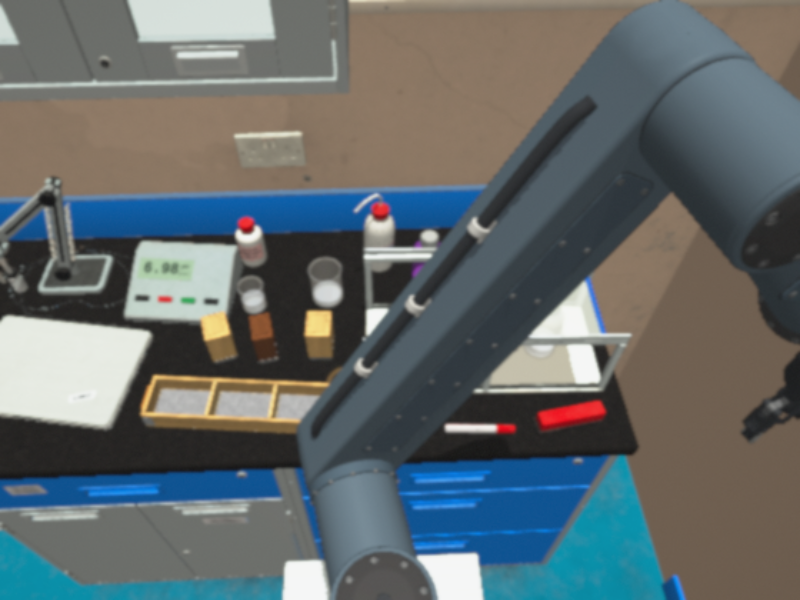

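View pics/scene0.png

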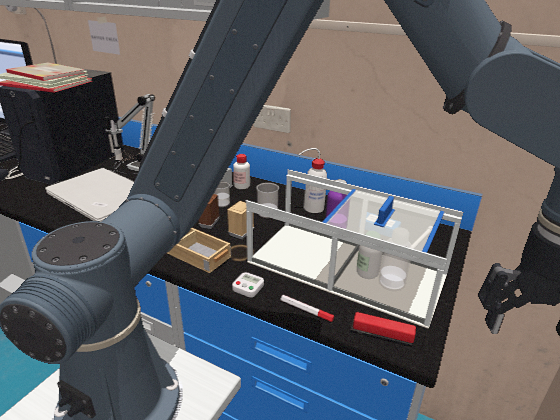

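```bash
python3 - <<'E'
from h import *
a=cv2.imread('pics/scene0.png')
cv2.imwrite('pics/s1.png',cv2.resize(a[140:350,230:490],None,fx=3,fy=3,interpolation=cv2.INTER_CUBIC)[:600,:780])
for nm,u,v,z in [('grip',386,199,.219),('case?',200,232,.045),('thick',240,205,.088),('railNear -y',440,261,.173),('railnear+y',250,205,.173),('railfar-y',462,213,.173),('railfar+y',290,172,.173),('timer',248,283,.02),('stapler',384,327,.034),('marker',307,307,.014),('solv cap',400,215,.15),('post bottom',430,322,0)]:
    print(nm,onz('scene',u,v,z).round(3))
for nm,u,v,z in [('case-y+x?',152,378,.045),('case l bot',145,425,.045),('thickL',215,322,.088),('thin',260,320,.088),('thickR',319,318,.088),('marker',480,428,.014),('stapler',572,415,.034),('rail near -y',630,338,.173)]:
    print('T',nm,onz('top',u*.7,v*.7,z).round(3))
E
```

```text
grip [ 0.577 -0.292  0.219]
case? [0.464 0.171 0.045]
thick [0.583 0.115 0.088]
railNear -y [ 0.458 -0.441  0.173]
railnear+y [0.467 0.01  0.173]
railfar-y [ 0.686 -0.455  0.173]
railfar+y [0.691 0.012 0.173]
timer [ 0.37  -0.041  0.02 ]
stapler [ 0.372 -0.37   0.034]
marker [ 0.369 -0.197  0.014]
solv cap [ 0.643 -0.319  0.15 ]
post bottom [ 0.472 -0.451  0.   ]
T case-y+x? [0.488 0.432 0.045]
T case l bot [0.387 0.425 0.045]
T thickL [0.586 0.315 0.088]
T thin [0.587 0.226 0.088]
T thickR [0.588 0.109 0.088]
T marker [ 0.371 -0.192  0.014]
T stapler [ 0.38  -0.364  0.034]
T rail near -y [ 0.453 -0.452  0.173]
```

View pics/s1.png

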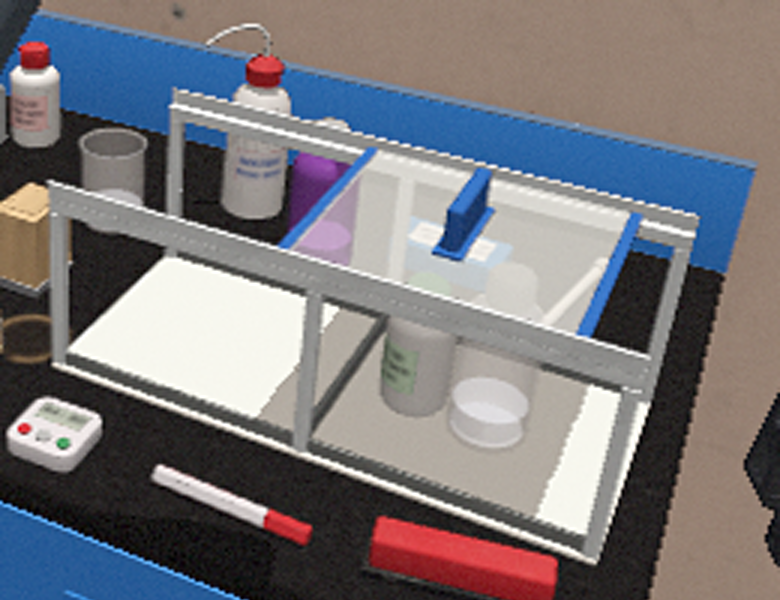

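>>> send_rows(
  commands=[
    {"delta_pos":[0,0,3.5],"yaw":-0.1},
    {"delta_pos":[0,0,3.5],"yaw":-0.1},
    {"delta_pos":[4,3.2,0],"yaw":-0.1},
    {"delta_pos":[4,3.2,0],"yaw":-0.1},
    {"delta_pos":[4,3.2,0],"yaw":0},
    {"delta_pos":[4,3.2,0]},
    {"delta_pos":[4,3.2,0]},
    {"delta_pos":[4,3.2,0]},
    {"delta_pos":[4,3.2,0]},
    {"delta_pos":[0,0,0]},
  ],
  grip=-1,
  force=40,
)

```text
validation failed for argument at $.co...
```

```bash
cat >> h.py <<'E'
from scipy.spatial.transform import Rotation as Ro
def wcal(s):
    c=dict(manip.get_calibration('wrist')); T=np.eye(4); T[:3,:3]=Ro.from_quat(s['tool_rot']).as_matrix(); T[:3,3]=s['tcp_pos']
    c['world_to_cam']=np.linalg.inv(T@np.array(c['mount'])); return c
def wz(c,u,v,z):
    o,d=ray('',u,v,c); return o+d*(z-o[2])/d[2]
def wsnap(f):
    s=manip.sense(); im=snap('wrist',f); return im,wcal(s),s
def blob(im,lo,hi,amin=50):
    m=cv2.inRange(cv2.cvtColor(im,cv2.COLOR_BGR2HSV),np.array(lo),np.array(hi))
    cs,_=cv2.findContours(m,cv2.RETR_EXTERNAL,cv2.CHAIN_APPROX_NONE)
    return sorted([c for c in cs if cv2.contourArea(c)>amin],key=cv2.contourArea,reverse=True)
E
python3 - <<'E'
from h import *
im,c,s=wsnap('w1'); print(s['t'],s['tcp_pos'].round(3),s['q'].round(2),Ro.from_quat(s['tool_rot']).as_matrix().round(2).tolist())
for b in blob(im,(105,120,60),(125,255,255)): print(cv2.boundingRect(b),cv2.minAreaRect(b))
t=snap('top','t1'); cv2.imwrite('pics/t1b.png',cv2.resize(t,(800,600)))
E
```

```text
0.1 [ 0.239 -0.577  0.23 ] [-1.36  0.53  1.43 -0.    1.18 -0.18] [[0.92, 0.38, -0.0], [0.38, -0.92, 0.0], [0.0, -0.0, -1.0]]
(247, 146, 103, 208) ((296.7472839355469, 249.89920043945312), (6.100044250488281, 228.94970703125), 25.62199592590332)
(186, 62, 81, 37) ((226.93106079101562, 77.82759857177734), (87.71271514892578, 7.090548515319824), 23.198591232299805)
```

View pics/w1.png

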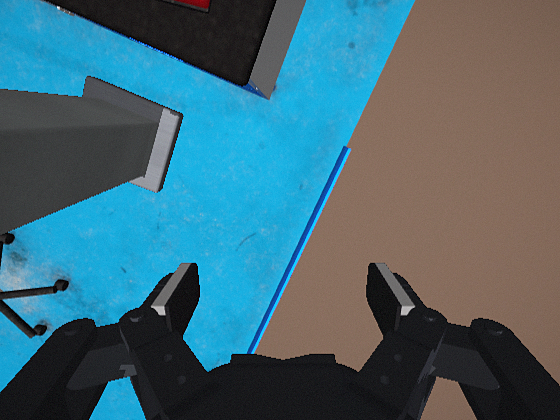

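View pics/t1b.png

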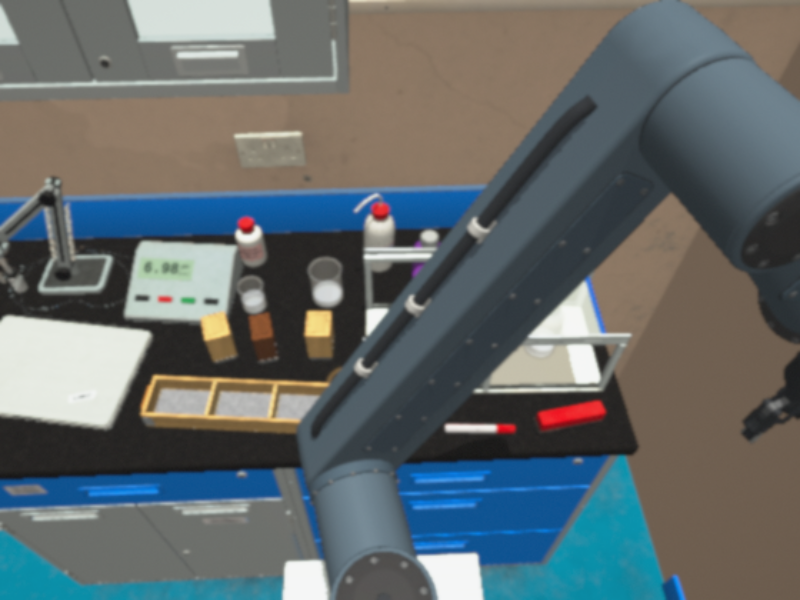

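The move was refused, since every row needs a yaw. The arm hasn't moved, so those two pictures show nothing new. Resending with yaw in each row.

>>> send_rows(
  commands=[
    {"delta_pos":[0,0,3.5],"yaw":-0.1},
    {"delta_pos":[0,0,3.5],"yaw":-0.1},
    {"delta_pos":[4,3.2,0],"yaw":-0.1},
    {"delta_pos":[4,3.2,0],"yaw":-0.1},
    {"delta_pos":[4,3.2,0],"yaw":0},
    {"delta_pos":[4,3.2,0],"yaw":0},
    {"delta_pos":[4,3.2,0],"yaw":0},
    {"delta_pos":[4,3.2,0],"yaw":0},
    {"delta_pos":[4,3.2,0],"yaw":0},
    {"delta_pos":[0,0,0],"yaw":0},
  ],
  grip=-1,
  force=40,
)

```text
t: 1.45
tcp_pos: [0.5248, -0.3451, 0.3]
tool_rot: [1.0, -0.013, 0.001, -0.002]
force: [0.4, -1.0, -0.1]
finger_gap: 1.003
```

```bash
python3 - <<'E'
from h import *
im,c,s=wsnap('w2'); print(s['t'],s['tcp_pos'].round(3),s['q'].round(2))
for b in blob(im,(105,120,60),(125,255,255)): print(cv2.boundingRect(b),cv2.minAreaRect(b))
for u,v,z in [(230+470/3,140+187/3,.219),(230+330/3,140+200/3,.179),(230+610/3,140+275/3,.179)]: print(onz('scene',u,v,z))
t=snap('top','t2')
cv2.imwrite('pics/c2.png',np.hstack([cv2.resize(im,(400,300)),cv2.resize(t,(400,300))]))
E
```

```text
1.45 [ 0.525 -0.345  0.3  ] [-0.76  0.47  1.34  0.    1.34  0.83]
(340, 38, 27, 227) ((352.36041259765625, 150.95431518554688), (11.684515953063965, 227.13558959960938), 4.085616588592529)
(209, 113, 35, 106) ((226.19174194335938, 165.2185516357422), (105.61821746826172, 31.149656295776367), 87.39744567871094)
(78, 39, 52, 225) ((104.82711791992188, 150.84130859375), (229.40887451171875, 11.973478317260742), 79.1391830444336)
(383, 183, 17, 88) ((390.0205993652344, 226.45361328125), (10.65987777709961, 86.6917724609375), 5.5275397300720215)
(375, 324, 8, 25) ((378.85369873046875, 336.3170471191406), (6.846755504608154, 24.07407569885254), 6.34019136428833)
[ 0.56154409 -0.29764181  0.219     ]
[ 0.55880728 -0.18948582  0.179     ]
[ 0.55436074 -0.40957486  0.179     ]
```

View pics/c2.png

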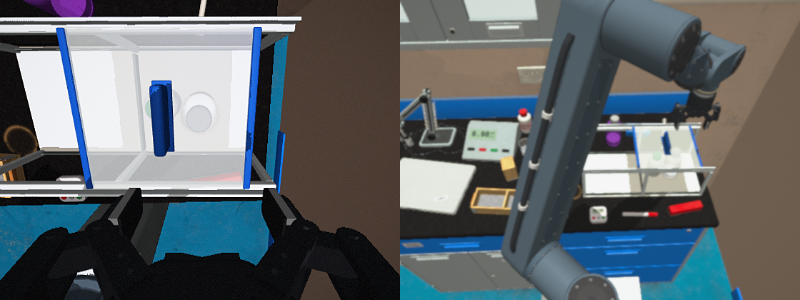

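```bash
python3 - <<'E'
from h import *
im=cv2.imread('pics/w2.png'); c=wcal(manip.sense())
for n,u,v,z in [('L',105,151,.179),('R',352,151,.179),('gtop hi',217,120,.219),('gtop lo',223,217,.219),('Lt',83,45,.179),('Lb',127,255,.179),('Rt',364,45,.179),('Rb',345,255,.179),('railfar L',20,30,.173),('railfar R',416,27,.173),('solv cap',281,140,.16),('solv base',281,168,.006),('green',225,150,.124)]:
    print(n,wz(c,u,v,z).round(4))
cv2.imwrite('pics/c3.png',cv2.resize(im[20:290,60:420],None,fx=2.2,fy=2.2,interpolation=cv2.INTER_CUBIC))
E
```

```text
L [ 0.5755 -0.1886  0.179 ]
R [ 0.5689 -0.4108  0.179 ]
gtop hi [ 0.5993 -0.3009  0.219 ]
gtop lo [ 0.5233 -0.2983  0.219 ]
Lt [ 0.6605 -0.1891  0.179 ]
Lb [ 0.4719 -0.1883  0.179 ]
Rt [ 0.6534 -0.4169  0.179 ]
Rb [ 0.4656 -0.4081  0.179 ]
railfar L [ 0.6743 -0.1364  0.173 ]
railfar R [ 0.6663 -0.46    0.173 ]
solv cap [ 0.579  -0.3472  0.16  ]
solv base [ 0.5262 -0.3441  0.006 ]
green [ 0.5676 -0.2856  0.124 ]
```

View pics/c3.png

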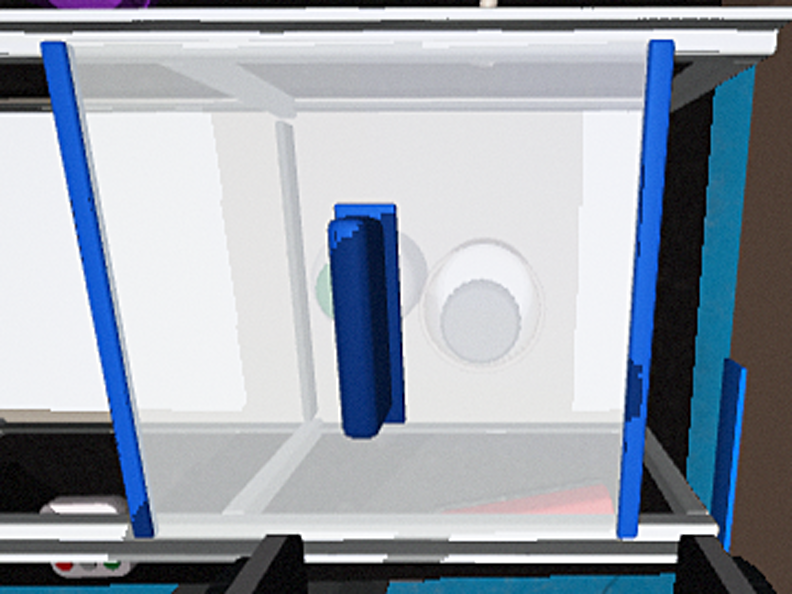

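In the wrist crop the guard's blue grip runs from (355,222) to (360,435). The green-capped buffer shows at (330,290) and the clear solvent at (483,310). There is no second buffer bottle. The purple look-alike is outside the store, behind the rail at (75,5). I'll grasp the guard grip at about (0.562, -0.299).

>>> send_rows(
  commands=[
    {"delta_pos":[3.7,4.6,0],"yaw":0},
    {"delta_pos":[0,0,-5],"yaw":0},
    {"delta_pos":[0,0,-4],"yaw":0},
    {"delta_pos":[0,0,-1.8],"yaw":0},
    {"delta_pos":[0,0,0],"yaw":0},
  ],
)

```text
t: 2.17
tcp_pos: [0.5557, -0.308, 0.1901]
tool_rot: [1.0, -0.02, 0.001, 0.0]
force: [-0.3, -0.5, 0.4]
finger_gap: 1.003
```

>>> send_rows(
  commands=[
    {"delta_pos":[0,0,0],"yaw":0},
    {"delta_pos":[0,0,0],"yaw":0},
    {"delta_pos":[0,0,0],"yaw":0},
    {"delta_pos":[0,0,0],"yaw":0},
    {"delta_pos":[0,0,0],"yaw":0},
    {"delta_pos":[0,0,0],"yaw":0},
  ],
  grip=1,
)

```text
t: 2.92
tcp_pos: [0.556, -0.3103, 0.1941]
tool_rot: [1.0, -0.02, 0.003, 0.002]
force: [-1.0, 0.3, -0.7]
finger_gap: 0.153
```

>>> send_rows(
  commands=[
    {"delta_pos":[0.05,2,0],"yaw":0},
    {"delta_pos":[0.07,3,0],"yaw":0},
    {"delta_pos":[0.07,3,0],"yaw":0},
    {"delta_pos":[0.07,3,0],"yaw":0},
    {"delta_pos":[0.07,3,0],"yaw":0},
    {"delta_pos":[0.07,3,0],"yaw":0},
    {"delta_pos":[0.07,3,0],"yaw":0},
    {"delta_pos":[0.05,2,0],"yaw":0},
    {"delta_pos":[0.02,1,0],"yaw":0},
    {"delta_pos":[0,0,0],"yaw":0},
  ],
)

```text
t: 4.18
tcp_pos: [0.5613, -0.0913, 0.1941]
tool_rot: [1.0, -0.016, 0.004, 0.023]
force: [0.7, 2.3, 1.2]
finger_gap: 0.152
```

>>> send_rows(
  commands=[
    {"delta_pos":[0.03,1,0],"yaw":0},
    {"delta_pos":[0.03,1,0],"yaw":0},
    {"delta_pos":[0,0.6,0],"yaw":0},
    {"delta_pos":[0,0.5,0],"yaw":0},
    {"delta_pos":[0,0,0],"yaw":0},
    {"delta_pos":[0,0,0],"yaw":0},
  ],
)

```text
t: 4.92
tcp_pos: [0.5611, -0.0914, 0.194]
tool_rot: [0.999, -0.019, 0.002, 0.047]
force: [-0.1, -4.5, -0.7]
finger_gap: 0.162
```

```bash
python3 - <<'E'
from h import *
a=snap('scene','s2'); t=snap('top','t3')
A=cv2.resize(a[140:350,190:490],None,fx=2,fy=2,interpolation=cv2.INTER_CUBIC)
B=cv2.resize(t[130:320,230:460],None,fx=2.6,fy=2.2,interpolation=cv2.INTER_CUBIC)
h=min(len(A),len(B)); 
cv2.imwrite('pics/c4.png',np.hstack([A[:h],cv2.resize(B[:h],None,fx=.33,fy=1)])[:, :800])
E
```

```text
(no output)
```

View pics/c4.png

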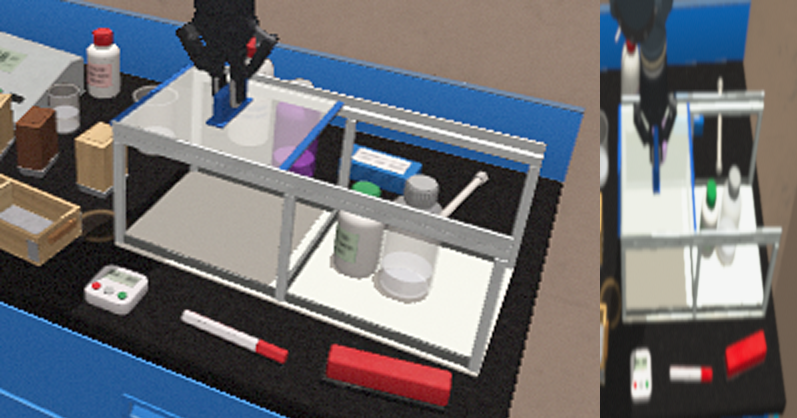

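>>> send_rows(
  commands=[
    {"delta_pos":[0,0,0],"yaw":0},
    {"delta_pos":[0,0,0],"yaw":0},
    {"delta_pos":[0,0,2],"yaw":0},
    {"delta_pos":[0,0,4],"yaw":0},
    {"delta_pos":[0,-3,3],"yaw":0.187},
    {"delta_pos":[0,-4,0],"yaw":0.187},
    {"delta_pos":[0,-4,0],"yaw":0.187},
    {"delta_pos":[0,-4,0],"yaw":0.187},
    {"delta_pos":[0,-4,0],"yaw":0.187},
    {"delta_pos":[0,0,0],"yaw":0.187},
  ],
  grip=-1,
)

```text
t: 6.28
tcp_pos: [0.5615, -0.2811, 0.2885]
tool_rot: [0.853, 0.519, 0.028, 0.044]
force: [0.0, -0.4, -1.2]
finger_gap: 0.999
```

>>> send_rows(
  commands=[
    {"delta_pos":[0,0,0],"yaw":0},
    {"delta_pos":[0,0,0],"yaw":0},
  ],
)

```text
t: 6.52
tcp_pos: [0.5612, -0.2808, 0.2883]
tool_rot: [0.854, 0.517, 0.028, 0.044]
force: [0.2, -0.1, -0.4]
finger_gap: 1.001
```

```bash
python3 - <<'E'
from h import *
s=manip.sense();print(s['t'],s['q'].round(3),Ro.from_quat(s['tool_rot']).as_matrix().round(3).tolist())
E
```

```text
6.525 [-0.651  0.431  1.44   0.021  1.168 -0.176] [[0.464, 0.881, 0.093], [0.886, -0.461, -0.047], [0.002, 0.104, -0.995]]
```

>>> send_rows(
  commands=[
    {"delta_pos":[0,4,0],"yaw":-0.18},
    {"delta_pos":[0,4,0],"yaw":-0.18},
    {"delta_pos":[0,4,0],"yaw":-0.18},
    {"delta_pos":[0,4,0],"yaw":-0.18},
    {"delta_pos":[0,3,0],"yaw":-0.18},
    {"delta_pos":[0,0,0],"yaw":-0.18},
    {"delta_pos":[0,0,-4],"yaw":0},
    {"delta_pos":[0,0,-4],"yaw":0},
    {"delta_pos":[0,0,-1.2],"yaw":0},
    {"delta_pos":[0,0,0],"yaw":0},
  ],
)

```text
t: 7.78
tcp_pos: [0.5624, -0.0755, 0.1977]
tool_rot: [0.998, -0.015, 0.004, 0.055]
force: [-0.1, -0.2, 0.0]
finger_gap: 0.999
```

>>> send_rows(
  commands=[
    {"delta_pos":[0,0,0],"yaw":0},
    {"delta_pos":[0,0,0],"yaw":0},
    {"delta_pos":[0,0,0],"yaw":0},
    {"delta_pos":[0,0,0],"yaw":0},
    {"delta_pos":[0,0,0],"yaw":0},
    {"delta_pos":[0,0,0],"yaw":0},
    {"delta_pos":[0,0,0],"yaw":0},
    {"delta_pos":[0,0,0],"yaw":0},
  ],
  grip=1,
  force=80,
)

```text
t: 8.78
tcp_pos: [0.5637, -0.0918, 0.2052]
tool_rot: [0.997, -0.014, 0.006, 0.07]
force: [0.2, -1.4, -2.8]
finger_gap: 0.144
```

>>> send_rows(
  commands=[
    {"delta_pos":[0,0,0],"yaw":0},
    {"delta_pos":[0,0,0],"yaw":0},
    {"delta_pos":[0,0,0],"yaw":0},
    {"delta_pos":[0,0,4],"yaw":0},
    {"delta_pos":[-1,3,4],"yaw":0.187},
    {"delta_pos":[-1,4,4],"yaw":0.187},
    {"delta_pos":[-1,4,3],"yaw":0.187},
    {"delta_pos":[-1,5,1],"yaw":0.187},
    {"delta_pos":[-1,5,1],"yaw":0.187},
    {"delta_pos":[-1,5,1],"yaw":0.187},
  ],
  grip=-1,
)

```text
t: 10.02
tcp_pos: [0.5032, 0.1728, 0.3948]
tool_rot: [0.849, 0.523, 0.048, 0.06]
force: [-0.2, 1.4, -0.8]
finger_gap: 1.004
```

>>> send_rows(
  commands=[
    {"delta_pos":[0,2,0],"yaw":0.187},
    {"delta_pos":[0,2,0],"yaw":0.187},
    {"delta_pos":[0,0,0],"yaw":0},
  ],
)

```text
t: 10.4
tcp_pos: [0.5015, 0.2175, 0.3976]
tool_rot: [0.736, 0.673, 0.06, 0.052]
force: [-0.1, -0.1, -0.3]
finger_gap: 0.999
```

```bash
python3 - <<'E'
from h import *
im,c,s=wsnap('w3'); print(s['t'],s['tcp_pos'].round(4),s['q'].round(3),Ro.from_quat(s['tool_rot']).as_matrix().round(3).tolist())
cv2.imwrite('pics/w3b.png',cv2.resize(im,(800,600),interpolation=cv2.INTER_CUBIC))
E
```

```text
10.4 [0.5015 0.2175 0.3976] [ 0.221  0.198  1.492 -0.031  1.295  0.316] [[0.087, 0.984, 0.158], [0.996, -0.089, 0.005], [0.019, 0.157, -0.987]]
```

View pics/w3b.png

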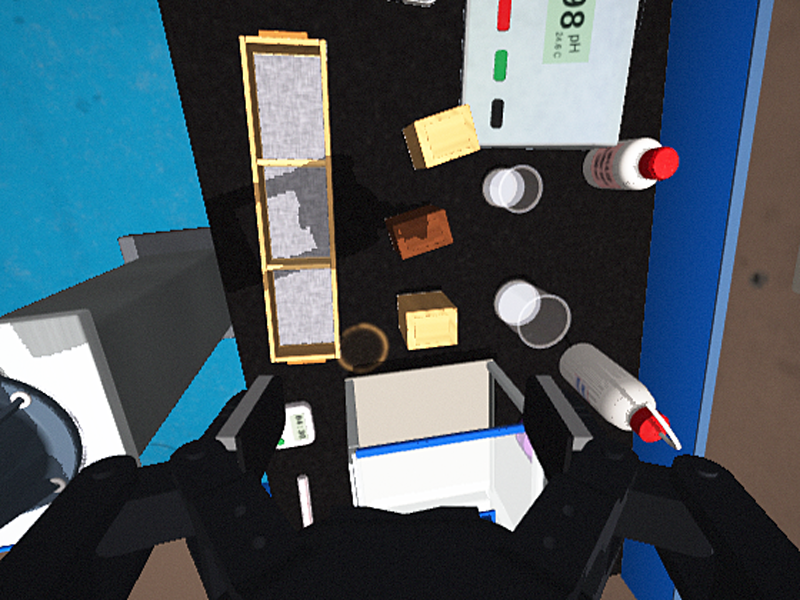

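```bash
python3 - <<'E'
from h import *
s=manip.sense(); c=wcal(s); im=cv2.imread('pics/w3.png')
P=lambda n,u,v,z: print(n,wz(c,u*.7,v*.7,z).round(4))
for n,u,v,z in [('caseTL',240,38,.045),('TR',327,40,.045),('BL',272,362,.045),('BR',340,358,.045),('w1',292,161,.045),('w2',299,266,.045),('panelL',356,453,.179),('panelR',525,427,.179),('store L',346,379,.173),('store R',492,361,.173),('gripbar',480,517,.219),('plateL',352,450,.006)]: P(n,u,v,z)
# block tops
for n,lo,hi in [('pale',(15,60,190),(35,200,255)),('brown',(5,100,60),(14,255,200))]:
    for b in blob(im,lo,hi,150):
        r=cv2.minAreaRect(b); x,y=r[0]; print(n,np.array(r[0])/.7,r[1],r[2]); 
        bx=cv2.boxPoints(r); print([wz(c,p[0],p[1],.088)[:2].round(3).tolist() for p in bx])
E
```

```text
caseTL [0.41   0.4336 0.045 ]
TR [0.4962 0.4275 0.045 ]
BL [0.3764 0.078  0.045 ]
BR [0.4604 0.0695 0.045 ]
w1 [0.441  0.3128 0.045 ]
w2 [0.4291 0.1951 0.045 ]
panelL [0.4687 0.0235 0.179 ]
panelR [0.6501 0.0179 0.179 ]
store L [0.4696 0.1046 0.173 ]
store R [0.6176 0.099  0.173 ]
gripbar [ 0.5834 -0.048   0.219 ]
plateL [ 0.4555 -0.0997  0.006 ]
pale [447.02410017 135.33824376] (34.07802963256836, 41.25499725341797) 72.47443389892578
[[0.57, 0.339], [0.631, 0.352], [0.645, 0.305], [0.582, 0.292]]
pale [284.85717773 110.42857579] (112.15692901611328, 60.07433319091797) 87.39744567871094
[[0.416, 0.426], [0.494, 0.426], [0.48, 0.281], [0.394, 0.285]]
pale [431.44997733 328.28467233] (27.16606330871582, 35.3058967590332) 87.1375961303711
[[0.545, 0.137], [0.605, 0.131], [0.605, 0.081], [0.543, 0.088]]
pale [302.6247733  316.90418788] (63.43055725097656, 50.928932189941406) 84.42780303955078
[[0.394, 0.198], [0.471, 0.196], [0.466, 0.088], [0.384, 0.093]]
pale [291.83349609 234.37670027] (50.2463264465332, 47.52372741699219) 84.92039489746094
[[0.401, 0.275], [0.47, 0.275], [0.465, 0.198], [0.394, 0.201]]
brown [422.78573172 233.35712978] (25.298221588134766, 38.89601516723633) 71.56504821777344
[[0.538, 0.236], [0.598, 0.249], [0.609, 0.21], [0.547, 0.197]]
```

>>> send_rows(
  commands=[
    {"delta_pos":[-2.5,1.5,-5],"yaw":0},
    {"delta_pos":[-2.5,1.5,-5],"yaw":0},
    {"delta_pos":[-2.1,1,-5],"yaw":0},
    {"delta_pos":[0,0,-6],"yaw":0},
    {"delta_pos":[0,0,-6],"yaw":0},
    {"delta_pos":[0,0,-5],"yaw":0},
    {"delta_pos":[0,0,-3.5],"yaw":0},
    {"delta_pos":[0,0,-1],"yaw":0},
    {"delta_pos":[0,0,0],"yaw":0},
  ],
  grip=1,
)

```text
t: 11.58
tcp_pos: [0.4349, 0.2519, 0.0277]
tool_rot: [0.745, 0.661, 0.066, 0.057]
force: [0.5, -0.2, 1.0]
finger_gap: 0.005
```

>>> send_rows(
  commands=[
    {"delta_pos":[1,0,0],"yaw":0},
    {"delta_pos":[1,0,0],"yaw":0},
    {"delta_pos":[1,0,0],"yaw":0},
    {"delta_pos":[1,0,0],"yaw":0},
    {"delta_pos":[0,0,0],"yaw":0},
  ],
)

```text
t: 12.2
tcp_pos: [0.4587, 0.2514, 0.0312]
tool_rot: [0.746, 0.662, 0.052, 0.05]
force: [1.1, -0.8, 0.4]
finger_gap: -0.001
```

>>> send_rows(
  commands=[
    {"delta_pos":[1,0,0],"yaw":0},
    {"delta_pos":[1,0,0],"yaw":0},
    {"delta_pos":[1,0,0],"yaw":0},
    {"delta_pos":[1,0,0],"yaw":0},
    {"delta_pos":[1,0,-0.3],"yaw":0},
    {"delta_pos":[1,0,-0.2],"yaw":0},
  ],
)

```text
t: 12.95
tcp_pos: [0.4579, 0.2457, 0.025]
tool_rot: [0.75, 0.662, -0.001, 0.02]
force: [-18.4, 4.2, 10.5]
finger_gap: -0.003
```

>>> send_rows(
  commands=[
    {"delta_pos":[1,0,0],"yaw":0},
    {"delta_pos":[0.5,0,0],"yaw":0},
    {"delta_pos":[-1,0,0],"yaw":0},
    {"delta_pos":[-1,0,0],"yaw":0},
    {"delta_pos":[0,0,0],"yaw":0},
  ],
)

```text
t: 13.58
tcp_pos: [0.4402, 0.2461, 0.0267]
tool_rot: [0.75, 0.661, -0.011, 0.012]
force: [0.8, -0.6, -1.1]
finger_gap: -0.001
```

>>> send_rows(
  commands=[
    {"delta_pos":[0,-3,0],"yaw":0.03},
    {"delta_pos":[0,-1,0],"yaw":0},
    {"delta_pos":[0,-1,0],"yaw":0},
    {"delta_pos":[0,-1,0],"yaw":0},
    {"delta_pos":[0,-0.5,0],"yaw":0},
  ],
)

```text
t: 14.2
tcp_pos: [0.4431, 0.208, 0.0275]
tool_rot: [0.753, 0.658, 0.01, 0.002]
force: [-2.7, 12.5, -2.5]
finger_gap: -0.002
```

>>> send_rows(
  commands=[
    {"delta_pos":[0,0.5,1],"yaw":0},
    {"delta_pos":[0,0.3,5],"yaw":0},
    {"delta_pos":[0,0,6],"yaw":0},
    {"delta_pos":[0,0,6],"yaw":0},
    {"delta_pos":[1,-3,5],"yaw":0.03},
    {"delta_pos":[1,-5,3],"yaw":0.05},
    {"delta_pos":[1,-5.5,0],"yaw":0.03},
    {"delta_pos":[1,-5.5,0],"yaw":0},
    {"delta_pos":[1,-5.5,0],"yaw":0},
    {"delta_pos":[1,-5.5,0],"yaw":0},
  ],
  grip=-1,
)

```text
t: 15.45
tcp_pos: [0.5098, -0.0901, 0.304]
tool_rot: [0.715, 0.699, 0.017, 0.011]
force: [1.0, -0.4, -0.1]
finger_gap: 0.998
```

>>> send_rows(
  commands=[
    {"delta_pos":[1,-5.5,0],"yaw":0},
    {"delta_pos":[1,-5.5,0],"yaw":0},
    {"delta_pos":[1,-5,0],"yaw":0},
    {"delta_pos":[1,-4,0],"yaw":0},
    {"delta_pos":[0,0,0],"yaw":0},
  ],
)

```text
t: 16.08
tcp_pos: [0.5509, -0.3052, 0.3069]
tool_rot: [0.719, 0.694, 0.018, 0.016]
force: [-0.3, 1.6, 0.3]
finger_gap: 0.998
```

```bash
python3 - <<'E'
from h import *
im,c,s=wsnap('w4'); print(s['t'],s['tcp_pos'].round(4),s['q'].round(3),Ro.from_quat(s['tool_rot']).as_matrix().round(3).tolist())
g=blob(im,(50,80,40),(85,255,255))
for b in g[:2]:
    (x,y),r=cv2.minEnclosingCircle(b); print('green',x,y,r,wz(c,x,y,.124))
cv2.imwrite('pics/w4b.png',cv2.resize(im[:300],None,fx=1.42,fy=1.42,interpolation=cv2.INTER_CUBIC))
E
```

```text
16.075 [ 0.5509 -0.3052  0.3069] [-0.698  0.445  1.359  0.033  1.302 -0.671] [[0.035, 0.998, 0.047], [0.999, -0.035, 0.002], [0.003, 0.047, -0.999]]
green 288.15362548828125 160.36105346679688 15.681528091430664 [ 0.56665742 -0.2741032   0.124     ]
```

View pics/w4b.png

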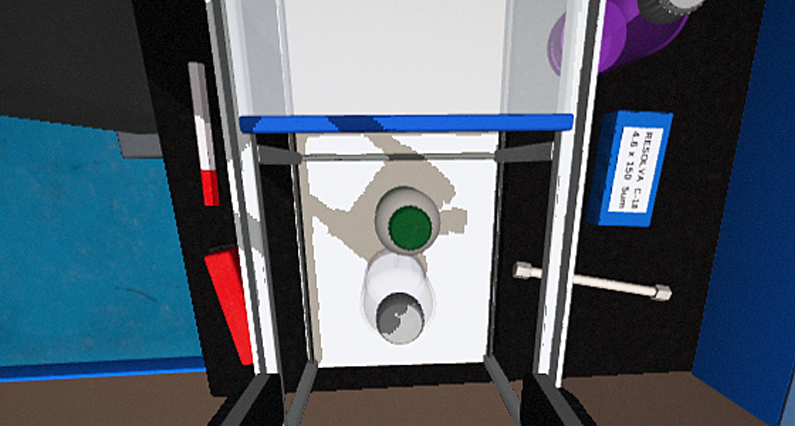

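>>> send_rows(
  commands=[
    {"delta_pos":[1.7,3.1,0],"yaw":0},
    {"delta_pos":[0,0,-6],"yaw":0},
    {"delta_pos":[0,0,-6],"yaw":0},
    {"delta_pos":[0,0,-2.5],"yaw":0},
    {"delta_pos":[0,0,0],"yaw":0},
  ],
)

```text
t: 16.75
tcp_pos: [0.5675, -0.2659, 0.1625]
tool_rot: [0.718, 0.695, 0.019, 0.017]
force: [0.1, -0.3, 0.1]
finger_gap: 1.002
```

```bash
python3 - <<'E'
from h import *
im,c,s=wsnap('w5'); print(s['t'],s['tcp_pos'].round(4))
for u,v,z in [(282.4,224,.16)]:
  pass
# solvent from w4: pose then
c4=dict(manip.get_calibration('wrist')); T=np.eye(4); T[:3,:3]=Ro.from_quat([.719,.694,.018,.016]).as_matrix(); T[:3,3]=[.5509,-.3052,.3069]
c4['world_to_cam']=np.linalg.inv(T@np.array(c4['mount']))
print('solv cap',wz(c4,282.4,224,.16),'r',(wz(c4,300,224,.16)-wz(c4,264,224,.16))[0]/2,'ring .121',wz(c4,398/1.42,300/1.42,.121), 'green', wz(c4,288.1,160.4,.124))
for r,g in [((241,270),'pan')]: print(wz(c4,400/1.42,131/1.42,.179))
g=blob(im,(50,80,40),(85,255,255))
for b in g[:1]:
    (x,y),r=cv2.minEnclosingCircle(b); print('green',x,y,r,wz(c,x,y,.124))
E
```

```text
16.75 [ 0.5675 -0.2659  0.1625]
solv cap [ 0.55628251 -0.33629465  0.16      ] r 0.019221768463911992 ring .121 [ 0.55568541 -0.33461524  0.121     ] green [ 0.56671836 -0.2741049   0.124     ]
[ 0.55952231 -0.20688615  0.179     ]
green 279.8258361816406 243.90823364257812 25.983118057250977 [ 0.56699435 -0.27070224  0.124     ]
```

>>> send_rows(
  commands=[
    {"delta_pos":[0,-0.6,-3],"yaw":0},
    {"delta_pos":[0,0,-4],"yaw":0},
    {"delta_pos":[0,0,-2.7],"yaw":0},
    {"delta_pos":[0,0,0],"yaw":0},
  ],
)

```text
t: 17.3
tcp_pos: [0.5743, -0.2746, 0.075]
tool_rot: [0.717, 0.696, 0.021, 0.027]
force: [0.5, 0.6, 0.8]
finger_gap: 0.997
```

>>> send_rows(
  commands=[
    {"delta_pos":[0,0,0],"yaw":0},
    {"delta_pos":[0,0,0],"yaw":0},
    {"delta_pos":[0,0,0],"yaw":0},
    {"delta_pos":[0,0,0],"yaw":0},
  ],
  grip=1,
  force=50,
)

```text
t: 17.8
tcp_pos: [0.5767, -0.276, 0.0811]
tool_rot: [0.717, 0.696, 0.022, 0.032]
force: [-0.5, 0.5, -2.7]
finger_gap: 0.656
```

>>> send_rows(
  commands=[
    {"delta_pos":[0,0,0],"yaw":0},
    {"delta_pos":[0,0,0],"yaw":0},
    {"delta_pos":[0,0,0],"yaw":0},
    {"delta_pos":[0,0,-0.6],"yaw":0},
    {"delta_pos":[0,0,-0.6],"yaw":0},
    {"delta_pos":[0,0,-0.6],"yaw":0},
    {"delta_pos":[0,0,-0.4],"yaw":0},
    {"delta_pos":[0,0,0],"yaw":0},
  ],
  grip=-1,
)

```text
t: 18.8
tcp_pos: [0.5772, -0.2764, 0.0576]
tool_rot: [0.717, 0.696, 0.022, 0.032]
force: [-0.5, 0.8, -0.8]
finger_gap: 0.998
```

```bash
python3 - <<'E'
from h import *
s=manip.sense();R=Ro.from_quat(s['tool_rot']).as_matrix();print(s['tcp_pos'].round(4),R[:,2].round(3),s['force'].round(1), s['qd'].round(3))
p=s['tcp_pos']; 
im=snap('scene','s3'); g=blob(im,(50,100,40),(85,255,255),20)
for b in g[:3]:
    (x,y),r=cv2.minEnclosingCircle(b); print(x,y,r,onz('scene',x,y,.112))
E
```

```text
[ 0.5772 -0.2764  0.0576] [ 0.076 -0.016 -0.997] [-0.5  0.8 -0.8] [-0.001 -0.001 -0.002 -0.    -0.002 -0.001]
```

>>> send_rows(
  commands=[
    {"delta_pos":[0,0,0],"yaw":0},
    {"delta_pos":[0,0,0],"yaw":0},
    {"delta_pos":[0,0,0],"yaw":0},
    {"delta_pos":[0,0,0],"yaw":0},
    {"delta_pos":[0,0,0],"yaw":0},
    {"delta_pos":[0,0,1],"yaw":0},
    {"delta_pos":[0,0,1],"yaw":0},
    {"delta_pos":[0,0,0],"yaw":0},
  ],
  grip=1,
)

```text
t: 19.85
tcp_pos: [0.5763, -0.276, 0.0796]
tool_rot: [0.717, 0.696, 0.021, 0.031]
force: [0.1, -0.1, -2.8]
finger_gap: 0.674
```

>>> send_rows(
  commands=[
    {"delta_pos":[0,0,3],"yaw":0},
    {"delta_pos":[0,0,4],"yaw":0},
    {"delta_pos":[0,0,4],"yaw":0},
    {"delta_pos":[0,0,4],"yaw":0},
    {"delta_pos":[0,0,4],"yaw":0},
    {"delta_pos":[0,0,2],"yaw":0},
    {"delta_pos":[0,0,1],"yaw":0},
    {"delta_pos":[0,0,0],"yaw":0},
  ],
)

```text
t: 20.85
tcp_pos: [0.5735, -0.2735, 0.3046]
tool_rot: [0.717, 0.696, 0.021, 0.029]
force: [-1.2, 0.2, -3.4]
finger_gap: 0.671
```

```bash
cat >> h.py <<'E'
def st():
    s=manip.sense();R=Ro.from_quat(s['tool_rot']).as_matrix();print('t',round(s['t'],2),s['tcp_pos'].round(4),'yaw',round(np.arctan2(R[1,0],R[0,0]),3),'tz',R[:,2].round(3),s['force'].round(1),round(s['finger_gap'],3)); return s
def rel(c,s,u,v,z):
    print('rel to tcp',(wz(c,u,v,z)-s['tcp_pos']).round(4))
E
python3 - <<'E'
from h import *
st(); im,c,s=wsnap('w6')
for b in blob(im,(50,80,40),(85,255,255))[:1]:
    (x,y),r=cv2.minEnclosingCircle(b); print(x,y,r); rel(c,s,x,y,s['tcp_pos'][2]-.0536+.118)
E
```

```text
t 20.85 [ 0.5735 -0.2735  0.3046] yaw 1.541 tz [ 0.071 -0.012 -0.997] [-1.2  0.2 -3.4] 0.671
290.6066589355469 337.318603515625 52.98063659667969
rel to tcp [-0.0021  0.0091  0.0644]
```

>>> send_rows(
  commands=[
    {"delta_pos":[-0.8,2,0],"yaw":0},
    {"delta_pos":[-1.6,4,0],"yaw":-0.02},
    {"delta_pos":[-1.8,4.5,0],"yaw":-0.02},
    {"delta_pos":[-1.8,4.5,0],"yaw":-0.02},
    {"delta_pos":[-1.8,4.5,0],"yaw":0},
    {"delta_pos":[-1.8,4.5,0],"yaw":0},
    {"delta_pos":[-1.8,4.5,0],"yaw":0},
    {"delta_pos":[-1.4,4,0],"yaw":0},
    {"delta_pos":[-0.8,2,0],"yaw":0},
    {"delta_pos":[0,0,0],"yaw":0},
  ],
)

```text
t: 22.15
tcp_pos: [0.4235, 0.0827, 0.2886]
tool_rot: [0.74, 0.673, 0.014, 0.016]
force: [0.6, -0.8, -2.4]
finger_gap: 0.672
```

>>> send_rows(
  commands=[
    {"delta_pos":[0.1,1.5,-2],"yaw":0},
    {"delta_pos":[0,1,-4],"yaw":0},
    {"delta_pos":[0,0,-4],"yaw":0},
    {"delta_pos":[0,0,-4],"yaw":0},
    {"delta_pos":[0,0,-2],"yaw":0},
    {"delta_pos":[0,0,-1],"yaw":0},
    {"delta_pos":[0,0,0],"yaw":0},
  ],
)

```text
t: 23.02
tcp_pos: [0.4292, 0.1034, 0.1116]
tool_rot: [0.741, 0.671, 0.015, 0.018]
force: [-0.9, 0.8, -1.9]
finger_gap: 0.674
```

```bash
python3 - <<'E'
from h import *
s=st(); c=wcal(s); im,c,s=wsnap('w7')
# predicted pixel of case bay0 corners & tops
cc=np.array([.4358,.2522]); a=-.095; X=np.array([np.cos(a),np.sin(a)]);Y=np.array([-np.sin(a),np.cos(a)])
v=im.copy()
def pr(p):
    M=np.array(c['world_to_cam']);q=M[:3,:3]@p+M[:3,3];return (int(c['fx']*q[0]/q[2]+c['cx']),int(c['fy']*q[1]/q[2]+c['cy']))
for x in(-.043,-.037,.037,.043):
  for y in(-.18,-.174,-.062,-.056,.056,.062):
    p=cc+x*X+y*Y; cv2.circle(v,pr(np.array([*p,.045])),2,(255,0,255),-1)
cv2.imwrite('pics/w7b.png',v)
E
```

```text
t 23.02 [0.4292 0.1034 0.1116] yaw 1.472 tz [ 0.046 -0.007 -0.999] [-0.9  0.8 -1.9] 0.674
```

View pics/w7b.png

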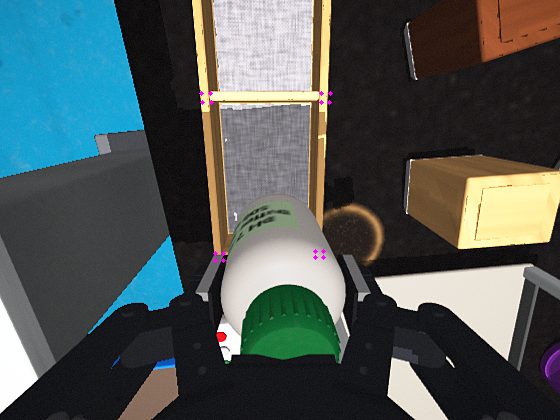

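```bash
python3 - <<'E'
from h import *
c=wcal(manip.sense())
for u,v,z in [(283,197,.058),(262,200,.058),(305,200,.058),(290,290,.176),(209,97,.045),(320,97,.045),(216,255,.045),(318,250,.045)]: print(u,v,wz(c,u,v,z).round(4))
E
```

```text
283 197 [0.4345 0.1269 0.058 ]
262 200 [0.4196 0.1264 0.058 ]
305 200 [0.4498 0.123  0.058 ]
290 290 [0.4311 0.1298 0.176 ]
209 97 [0.3924 0.1979 0.045 ]
320 97 [0.4669 0.1906 0.045 ]
216 255 [0.3772 0.0818 0.045 ]
318 250 [0.4584 0.0761 0.045 ]
```

>>> send_rows(
  commands=[
    {"delta_pos":[-0.5,0.9,0],"yaw":0},
    {"delta_pos":[-0.4,0.9,0],"yaw":0},
    {"delta_pos":[0,0,-1],"yaw":0},
    {"delta_pos":[0,0,-1],"yaw":0},
    {"delta_pos":[0,0,-1],"yaw":0},
    {"delta_pos":[0,0,-0.8],"yaw":0},
    {"delta_pos":[0,0,-0.5],"yaw":0},
    {"delta_pos":[0,0,0],"yaw":0},
  ],
)

```text
t: 24.08
tcp_pos: [0.4218, 0.1228, 0.0678]
tool_rot: [0.741, 0.671, 0.017, 0.02]
force: [0.4, -0.4, -2.0]
finger_gap: 0.675
```

>>> send_rows(
  commands=[
    {"delta_pos":[0,0,-0.4],"yaw":0},
    {"delta_pos":[0,0,-0.3],"yaw":0},
    {"delta_pos":[0,0,-0.3],"yaw":0},
    {"delta_pos":[0,0,-0.2],"yaw":0},
  ],
)

```text
t: 24.58
tcp_pos: [0.4223, 0.1234, 0.0583]
tool_rot: [0.741, 0.671, 0.019, 0.022]
force: [-5.6, 2.2, 35.8]
finger_gap: 0.674
```

>>> send_rows(
  commands=[
    {"delta_pos":[0,0,0.2],"yaw":0},
    {"delta_pos":[0,-0.5,0],"yaw":0},
    {"delta_pos":[0,-0.5,0],"yaw":0},
    {"delta_pos":[-0.1,-0.5,0],"yaw":0},
    {"delta_pos":[0,-0.3,0],"yaw":0},
  ],
)

```text
t: 25.2
tcp_pos: [0.4217, 0.1066, 0.0614]
tool_rot: [0.742, 0.669, 0.021, 0.021]
force: [-2.2, 24.4, 17.9]
finger_gap: 0.674
```

>>> send_rows(
  commands=[
    {"delta_pos":[0,0,0],"yaw":0},
    {"delta_pos":[0,0,0],"yaw":0},
    {"delta_pos":[0,0,0],"yaw":0},
    {"delta_pos":[0,0,1],"yaw":0},
    {"delta_pos":[0,0,3],"yaw":0},
    {"delta_pos":[0,0,4],"yaw":0},
    {"delta_pos":[0,0,4],"yaw":0},
    {"delta_pos":[0,0,4],"yaw":0},
    {"delta_pos":[0,0,3],"yaw":0},
    {"delta_pos":[0,0,0],"yaw":0},
  ],
  grip=-1,
)

```text
t: 26.45
tcp_pos: [0.4203, 0.1049, 0.2603]
tool_rot: [0.743, 0.669, 0.022, 0.022]
force: [0.2, 0.2, 0.2]
finger_gap: 1.004
```

```bash
python3 - <<'E'
from h import *
st(); im,c,s=wsnap('w8'); t=snap('top','t4')
for b in blob(im,(50,80,40),(85,255,255))[:2]:
    (x,y),r=cv2.minEnclosingCircle(b); print('cap',x,y,r,wz(c,x,y,.124).round(4))
for n,lo,hi in [('pale',(15,60,190),(35,200,255)),('brown',(5,100,60),(14,255,200))]:
    for b in blob(im,lo,hi,500)[:4]:
        bx=cv2.boxPoints(cv2.minAreaRect(b)); print(n,[wz(c,p[0],p[1],.088)[:2].round(3).tolist() for p in bx])
cv2.imwrite('pics/w8b.png',np.hstack([im,cv2.resize(t[180:320,60:320],(240,420))]))
E
```

```text
t 26.45 [0.4203 0.1049 0.2603] yaw 1.466 tz [ 0.062 -0.004 -0.998] [0.2 0.2 0.2] 1.004
cap 275.5 189.5 17.902612686157227 [0.4224 0.1143 0.124 ]
pale [[0.54, 0.135], [0.606, 0.132], [0.612, 0.085], [0.544, 0.088]]
pale [[0.455, 0.14], [0.469, 0.283], [0.474, 0.282], [0.46, 0.139]]
brown [[0.533, 0.236], [0.598, 0.248], [0.614, 0.211], [0.547, 0.198]]
```

View pics/w8b.png

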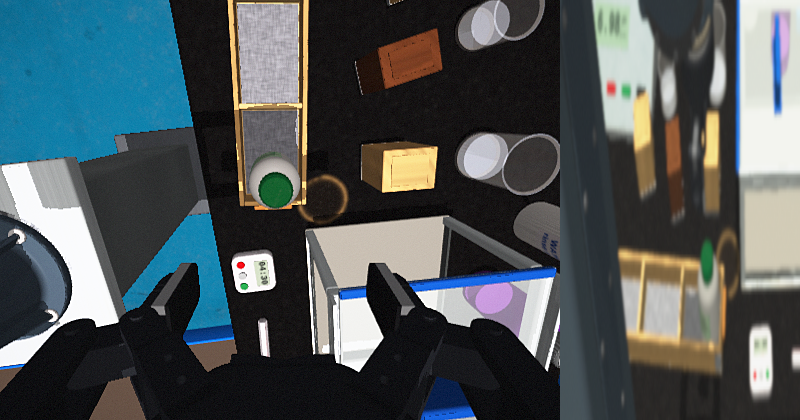

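```bash
python3 - <<'E'
from h import *
c=wcal(manip.sense())
for u,v,z in [(457,156,0),(508,156,0),(500,165,.08),(362,142,0.0),(365,187,.0),(437,148,.088),(435,190,.088),(387,145,.088),(387,190,.088)]: print(u,v,z,wz(c,u,v,z).round(4))
E
```

```text
457 156 0 [0.6819 0.1019 0.    ]
508 156 0 [0.7573 0.0934 0.    ]
500 165 0.08 [0.6815 0.1018 0.08  ]
362 142 0.0 [0.546  0.1366 0.    ]
365 187 0.0 [0.5489 0.0725 0.    ]
437 148 0.088 [0.6008 0.1312 0.088 ]
435 190 0.088 [0.6013 0.0835 0.088 ]
387 145 0.088 [0.5452 0.1407 0.088 ]
387 190 0.088 [0.5454 0.0903 0.088 ]
```

>>> send_rows(
  commands=[
    {"delta_pos":[2,0,0],"yaw":0.01},
    {"delta_pos":[3,0.1,-1],"yaw":0},
    {"delta_pos":[3,0.1,-2],"yaw":0},
    {"delta_pos":[3,0.1,-2],"yaw":0},
    {"delta_pos":[2.5,0.1,-2],"yaw":0},
    {"delta_pos":[1.5,0,-1],"yaw":0},
    {"delta_pos":[0,0,0],"yaw":0},
  ],
  grip=-0.8,
)

```text
t: 27.42
tcp_pos: [0.5638, 0.1085, 0.1638]
tool_rot: [0.74, 0.673, 0.01, 0.011]
force: [-1.4, 0.7, 0.3]
finger_gap: 0.9
```

>>> send_rows(
  commands=[
    {"delta_pos":[0.9,0.3,-2],"yaw":0},
    {"delta_pos":[0,0,-3],"yaw":0},
    {"delta_pos":[0,0,-3],"yaw":0},
    {"delta_pos":[0,0,-1.5],"yaw":0},
    {"delta_pos":[0,0,-1],"yaw":0},
    {"delta_pos":[0,0,-0.5],"yaw":0},
    {"delta_pos":[0,0,0],"yaw":0},
  ],
  grip=-1,
)

```text
t: 28.3
tcp_pos: [0.5699, 0.1119, 0.0549]
tool_rot: [0.74, 0.673, 0.011, 0.012]
force: [-1.0, 0.0, -0.0]
finger_gap: 1.0
```

```bash
python3 - <<'E'
from h import *
st(); im,c,s=wsnap('w9')
cv2.imwrite('pics/w9b.png',im)
for b in blob(im,(15,60,170),(35,200,255),500)[:3]:
    r=cv2.boundingRect(b); bx=cv2.boxPoints(cv2.minAreaRect(b)); print(r,[wz(c,p[0],p[1],.088)[:2].round(3).tolist() for p in bx])
E
```

```text
t 28.3 [0.5699 0.1119 0.0549] yaw 1.477 tz [ 0.031 -0.003 -0.999] [-1.  0. -0.] 1.0
(216, 207, 151, 143) [[0.546, 0.159], [0.606, 0.152], [0.605, 0.081], [0.535, 0.09]]
(0, 0, 114, 327) [[0.481, 0.231], [0.504, 0.233], [0.492, 0.11], [0.459, 0.105]]
```

>>> send_rows(
  commands=[
    {"delta_pos":[0.3,0,-0.3],"yaw":0},
    {"delta_pos":[0,0,0],"yaw":0},
  ],
)

```text
t: 28.6
tcp_pos: [0.5744, 0.1119, 0.0532]
tool_rot: [0.74, 0.673, 0.012, 0.013]
force: [-0.4, 0.2, -0.3]
finger_gap: 1.004
```

>>> send_rows(
  commands=[
    {"delta_pos":[0,0,0],"yaw":0},
    {"delta_pos":[0,0,0],"yaw":0},
    {"delta_pos":[0,0,0],"yaw":0},
    {"delta_pos":[0,0,0],"yaw":0},
  ],
  grip=1,
  force=60,
)

```text
t: 29.1
tcp_pos: [0.5749, 0.1119, 0.0542]
tool_rot: [0.739, 0.673, 0.012, 0.013]
force: [0.1, -0.5, 0.1]
finger_gap: 0.725
```

>>> send_rows(
  commands=[
    {"delta_pos":[0,0,2],"yaw":0},
    {"delta_pos":[0,0,4],"yaw":0},
    {"delta_pos":[0,0,4],"yaw":0},
    {"delta_pos":[-2,1,2.5],"yaw":0},
    {"delta_pos":[-3,1.2,0],"yaw":0},
    {"delta_pos":[-3,1.2,0],"yaw":0},
    {"delta_pos":[-3,1,0],"yaw":0},
    {"delta_pos":[-2,0.6,0],"yaw":0},
    {"delta_pos":[-1,0,0],"yaw":0},
    {"delta_pos":[0,0,0],"yaw":0},
  ],
)

```text
t: 30.35
tcp_pos: [0.4272, 0.1626, 0.1791]
tool_rot: [0.74, 0.672, 0.01, 0.011]
force: [-0.3, 0.4, -1.4]
finger_gap: 0.723
```

```bash
python3 - <<'E'
from h import *
st(); im,c,s=wsnap('w10')
v=im.copy(); cc=np.array([.4358,.2522]); a=-.095; X=np.array([np.cos(a),np.sin(a)]);Y=np.array([-np.sin(a),np.cos(a)])
def pr(p):
    M=np.array(c['world_to_cam']);q=M[:3,:3]@p+M[:3,3];return (int(c['fx']*q[0]/q[2]+c['cx']),int(c['fy']*q[1]/q[2]+c['cy']))
for x in(-.043,-.037,.037,.043):
  for y in(-.062,-.056,.056,.062):
    p=cc+x*X+y*Y; cv2.circle(v,pr(np.array([*p,.045])),2,(255,0,255),-1)
b=s['tcp_pos']; zb=b[2]-.0542
for x in(-.031,.031):
  for y in(-.024,.024):
    for z in(0,.088):
      p=b[:2]+x*X+y*Y; cv2.circle(v,pr(np.array([*p,zb+z])),2,(0,255,0),-1)
cv2.imwrite('pics/w10b.png',v)
E
```

```text
t 30.35 [0.4272 0.1626 0.1791] yaw 1.475 tz [ 0.029 -0.003 -1.   ] [-0.3  0.4 -1.4] 0.723
```

View pics/w10b.png

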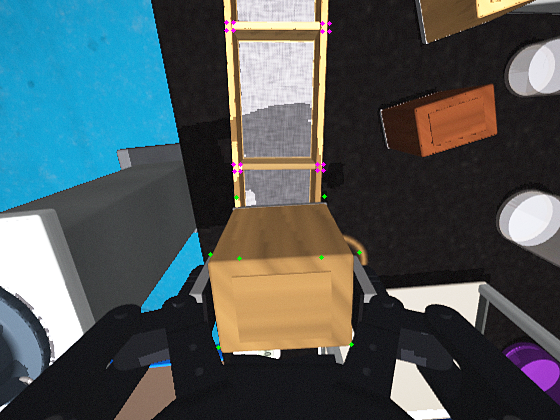

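>>> send_rows(
  commands=[
    {"delta_pos":[0,0.3,-2],"yaw":0},
    {"delta_pos":[0,0,-2.5],"yaw":0},
    {"delta_pos":[0,0,-1.5],"yaw":0},
    {"delta_pos":[0,0,-1],"yaw":0},
    {"delta_pos":[0,0,-0.5],"yaw":0},
    {"delta_pos":[0,0,0],"yaw":0},
  ],
)

```text
t: 31.15
tcp_pos: [0.4375, 0.1653, 0.1029]
tool_rot: [0.741, 0.671, 0.015, 0.014]
force: [0.1, 0.1, -1.8]
finger_gap: 0.721
```

>>> send_rows(
  commands=[
    {"delta_pos":[-0.5,0,0],"yaw":0},
    {"delta_pos":[-0.4,0,0],"yaw":0},
    {"delta_pos":[0,0,-0.5],"yaw":0},
    {"delta_pos":[0,0,-0.5],"yaw":0},
    {"delta_pos":[0,0,-0.5],"yaw":0},
    {"delta_pos":[0,0,0],"yaw":0},
  ],
)

```text
t: 31.9
tcp_pos: [0.4292, 0.1656, 0.0883]
tool_rot: [0.741, 0.671, 0.017, 0.015]
force: [-0.5, 0.2, -2.5]
finger_gap: 0.724
```

>>> send_rows(
  commands=[
    {"delta_pos":[-0.1,0,-0.5],"yaw":0},
    {"delta_pos":[0,0,-0.5],"yaw":0},
    {"delta_pos":[0,0,-0.5],"yaw":0},
    {"delta_pos":[0,0,-0.5],"yaw":0},
    {"delta_pos":[0,0,-0.4],"yaw":0},
    {"delta_pos":[0,0,-0.3],"yaw":0},
  ],
)

```text
t: 32.65
tcp_pos: [0.4289, 0.1661, 0.0601]
tool_rot: [0.742, 0.67, 0.018, 0.016]
force: [-2.1, 4.7, 38.4]
finger_gap: 0.726
```

>>> send_rows(
  commands=[
    {"delta_pos":[0,0,0.1],"yaw":0},
    {"delta_pos":[0,0,0],"yaw":0},
    {"delta_pos":[0,0,0],"yaw":0},
    {"delta_pos":[0,0,1],"yaw":0},
    {"delta_pos":[0,0,3],"yaw":0},
    {"delta_pos":[0,0,5],"yaw":0},
    {"delta_pos":[0,0,5],"yaw":0},
    {"delta_pos":[0,-1,5],"yaw":0},
    {"delta_pos":[0.5,-2,4],"yaw":0},
    {"delta_pos":[0,0,0],"yaw":0},
  ],
  grip=-1,
)

```text
t: 33.9
tcp_pos: [0.4313, 0.134, 0.3015]
tool_rot: [0.741, 0.671, 0.018, 0.017]
force: [-0.3, -0.0, -0.9]
finger_gap: 1.001
```

```bash
python3 - <<'E'
from h import *
st(); im,c,s=wsnap('w11')
cc=np.array([.4358,.2522]); a=-.095; X=np.array([np.cos(a),np.sin(a)]);Y=np.array([-np.sin(a),np.cos(a)])
own=lambda p:(np.array([X@(p[:2]-cc),Y@(p[:2]-cc)])-[0,-.118]).round(4)
cap=blob(im,(50,80,40),(85,255,255))[0]; (x,y),r=cv2.minEnclosingCircle(cap); print('cap own bay0',own(wz(c,x,y,.124)))
for b in blob(im,(15,60,190),(35,200,255),300)[:4]:
    q=cv2.boxPoints(cv2.minAreaRect(b)); print(q.astype(int).tolist(),[own(wz(c,*p,.094)).tolist() for p in q])
    print('  brown/other world',[wz(c,*p,.088)[:2].round(3).tolist() for p in q])
E
```

```text
t 33.9 [0.4313 0.134  0.3015] yaw 1.472 tz [ 0.049 -0.001 -0.999] [-0.3 -0.  -0.9] 1.001
cap own bay0 [-0.0032 -0.0209]
[[391, 0], [449, 0], [449, 25], [391, 25]] [[0.1316, 0.1944], [0.1941, 0.1951], [0.1981, 0.172], [0.1341, 0.1715]]
  brown/other world [[0.576, 0.318], [0.64, 0.312], [0.642, 0.288], [0.577, 0.294]]
[[227, 0], [231, 0], [237, 111], [233, 112]] [[-0.0389, 0.1926], [-0.0344, 0.1928], [-0.0341, 0.0837], [-0.039, 0.0834]]
  brown/other world [[0.404, 0.332], [0.408, 0.332], [0.398, 0.221], [0.393, 0.222]]
[[296, 0], [300, 0], [300, 106], [296, 106]] [[0.0315, 0.1933], [0.0356, 0.1934], [0.0369, 0.0898], [0.0324, 0.0898]]
  brown/other world [[0.475, 0.326], [0.479, 0.326], [0.471, 0.221], [0.466, 0.221]]
```

>>> send_rows(
  commands=[
    {"delta_pos":[0.8,-3,0],"yaw":0.02},
    {"delta_pos":[1.3,-5,0],"yaw":0.02},
    {"delta_pos":[1.3,-5.5,0],"yaw":0.02},
    {"delta_pos":[1.3,-5.5,0],"yaw":0},
    {"delta_pos":[1.3,-5.5,0],"yaw":0},
    {"delta_pos":[1.3,-5.5,0],"yaw":0},
    {"delta_pos":[1.3,-5.5,0],"yaw":0},
    {"delta_pos":[1.3,-5,0],"yaw":0},
    {"delta_pos":[1,-3,0],"yaw":0},
    {"delta_pos":[0,0,0],"yaw":0},
  ],
)

```text
t: 35.2
tcp_pos: [0.5285, -0.3046, 0.2802]
tool_rot: [0.718, 0.696, 0.012, -0.005]
force: [-0.2, 0.8, -0.2]
finger_gap: 1.0
```

```bash
python3 - <<'E'
from h import *
st(); im,c,s=wsnap('w12')
# grey cap: dark low-saturation ring on white plate
M=np.array(c['world_to_cam']);q=M[:3,:3]@np.array([.556,-.336,.16])+M[:3,3];print('pred cap px',c['fx']*q[0]/q[2]+c['cx'],c['fy']*q[1]/q[2]+c['cy'])
cv2.imwrite('pics/w12b.png',im[0:320])
E
```

```text
t 35.2 [ 0.5285 -0.3046  0.2802] yaw 1.54 tz [ 0.01   0.024 -1.   ] [-0.2  0.8 -0.2] 1.0
pred cap px 310.83923546220984 235.76006826393726
```

View pics/w12b.png

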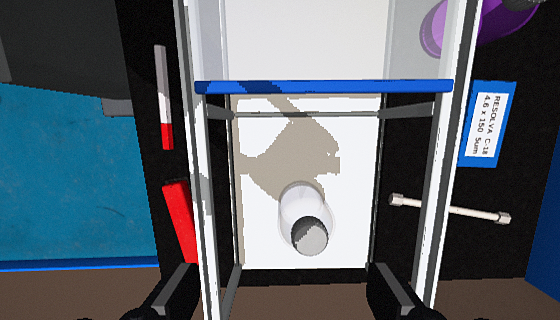

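>>> send_rows(
  commands=[
    {"delta_pos":[1.5,-1.6,-1],"yaw":0},
    {"delta_pos":[1.2,-1.4,-2],"yaw":0},
    {"delta_pos":[0,0,-3],"yaw":0},
    {"delta_pos":[0,0,-3],"yaw":0},
    {"delta_pos":[0,0,-1.5],"yaw":0},
    {"delta_pos":[0,0,-0.5],"yaw":0},
    {"delta_pos":[0,0,0],"yaw":0},
  ],
)

```text
t: 36.12
tcp_pos: [0.5522, -0.3196, 0.1633]
tool_rot: [0.715, 0.699, 0.013, -0.014]
force: [-0.2, -0.4, 0.2]
finger_gap: 0.997
```

>>> send_rows(
  commands=[
    {"delta_pos":[0.2,-0.8,0],"yaw":0},
    {"delta_pos":[0.2,-0.8,-0.5],"yaw":0},
    {"delta_pos":[0,0,-1.5],"yaw":0},
    {"delta_pos":[0,0,-1.5],"yaw":0},
    {"delta_pos":[0,0,-1],"yaw":0},
    {"delta_pos":[0,0,-0.5],"yaw":0},
    {"delta_pos":[0,0,0],"yaw":0},
  ],
)

```text
t: 37.0
tcp_pos: [0.557, -0.3377, 0.1115]
tool_rot: [0.715, 0.699, 0.013, -0.012]
force: [1.1, -0.4, -0.4]
finger_gap: 1.0
```

>>> send_rows(
  commands=[
    {"delta_pos":[0,0,-1],"yaw":0},
    {"delta_pos":[0,0,-1],"yaw":0},
    {"delta_pos":[0,0,-0.8],"yaw":0},
    {"delta_pos":[0,0,-0.5],"yaw":0},
    {"delta_pos":[0,0,-0.2],"yaw":0},
    {"delta_pos":[0,0,0],"yaw":0},
  ],
)

```text
t: 37.75
tcp_pos: [0.5575, -0.3378, 0.0746]
tool_rot: [0.715, 0.699, 0.013, -0.012]
force: [0.0, 0.4, -0.3]
finger_gap: 0.995
```

>>> send_rows(
  commands=[
    {"delta_pos":[0,0,0],"yaw":0},
    {"delta_pos":[0,0,0],"yaw":0},
    {"delta_pos":[0,0,0],"yaw":0},
    {"delta_pos":[0,0,0],"yaw":0},
  ],
  grip=1,
  force=60,
)

```text
t: 38.25
tcp_pos: [0.5578, -0.3381, 0.0753]
tool_rot: [0.715, 0.699, 0.013, -0.011]
force: [-0.9, 0.8, -0.9]
finger_gap: 0.756
```

>>> send_rows(
  commands=[
    {"delta_pos":[0,0,1.5],"yaw":0},
    {"delta_pos":[0,0,3.5],"yaw":0},
    {"delta_pos":[0,0,4],"yaw":0},
    {"delta_pos":[0,0,4],"yaw":0},
    {"delta_pos":[0,0,4],"yaw":0},
    {"delta_pos":[0,0,4],"yaw":0},
    {"delta_pos":[0,0,3],"yaw":0},
    {"delta_pos":[0,0,1],"yaw":0},
    {"delta_pos":[0,0,0],"yaw":0},
  ],
)

```text
t: 39.38
tcp_pos: [0.5557, -0.3357, 0.3389]
tool_rot: [0.715, 0.699, 0.013, -0.01]
force: [0.9, 0.3, -1.3]
finger_gap: 0.756
```

>>> send_rows(
  commands=[
    {"delta_pos":[-0.4,2.5,0],"yaw":0},
    {"delta_pos":[-0.6,4,0],"yaw":-0.02},
    {"delta_pos":[-0.8,5,0],"yaw":-0.02},
    {"delta_pos":[-0.8,5,0],"yaw":-0.02},
    {"delta_pos":[-0.8,5,0],"yaw":0},
    {"delta_pos":[-0.8,5,0],"yaw":0},
    {"delta_pos":[-0.8,5,0],"yaw":0},
    {"delta_pos":[-0.8,5,0],"yaw":0},
    {"delta_pos":[-0.8,5,0],"yaw":0},
    {"delta_pos":[-0.8,5,0],"yaw":0},
  ],
)

```text
t: 40.62
tcp_pos: [0.4694, 0.1418, 0.3205]
tool_rot: [0.739, 0.673, 0.007, -0.024]
force: [0.2, 0.7, -1.5]
finger_gap: 0.758
```

>>> send_rows(
  commands=[
    {"delta_pos":[-0.8,5,0],"yaw":0},
    {"delta_pos":[-0.8,5,0],"yaw":0},
    {"delta_pos":[-0.7,4,0],"yaw":0},
    {"delta_pos":[-0.5,3,0],"yaw":0},
    {"delta_pos":[0,1.5,0],"yaw":0},
    {"delta_pos":[0,0,0],"yaw":0},
  ],
)

```text
t: 41.38
tcp_pos: [0.4333, 0.3336, 0.3108]
tool_rot: [0.737, 0.675, -0.002, -0.028]
force: [-0.1, 0.4, -1.6]
finger_gap: 0.76
```

>>> send_rows(
  commands=[
    {"delta_pos":[0.6,1,-2],"yaw":0},
    {"delta_pos":[0.6,1,-4],"yaw":0},
    {"delta_pos":[0,0,-4],"yaw":0},
    {"delta_pos":[0,0,-4],"yaw":0},
    {"delta_pos":[0,0,-2],"yaw":0},
    {"delta_pos":[0,0,-1],"yaw":0},
    {"delta_pos":[0,0,0],"yaw":0},
  ],
)

```text
t: 42.25
tcp_pos: [0.4492, 0.3445, 0.1353]
tool_rot: [0.741, 0.672, -0.004, -0.026]
force: [-0.5, -0.1, -1.1]
finger_gap: 0.757
```

```bash
python3 - <<'E'
from h import *
st(); im,c,s=wsnap('w13')
v=im.copy(); cc=np.array([.4358,.2522]); a=-.095; X=np.array([np.cos(a),np.sin(a)]);Y=np.array([-np.sin(a),np.cos(a)])
def pr(p):
    M=np.array(c['world_to_cam']);q=M[:3,:3]@p+M[:3,3];return (int(c['fx']*q[0]/q[2]+c['cx']),int(c['fy']*q[1]/q[2]+c['cy']))
for x in(-.043,-.037,.037,.043):
  for y in(.056,.062,.174,.18):
    p=cc+x*X+y*Y; cv2.circle(v,pr(np.array([*p,.045])),2,(255,0,255),-1)
b=s['tcp_pos']; zb=b[2]-.0693
for t in np.linspace(0,6.28,40):
    p=b[:2]+.033*np.array([np.cos(t),np.sin(t)]); cv2.circle(v,pr(np.array([*p,zb])),1,(0,255,0),-1)
cv2.imwrite('pics/w13b.png',v); print('own bay2',X@(b[:2]-cc),Y@(b[:2]-cc)-.118)
E
```

```text
t 42.25 [0.4492 0.3445 0.1353] yaw 1.472 tz [-0.04   0.033 -0.999] [-0.5 -0.1 -1.1] 0.757
own bay2 0.004590187566282013 -0.0248448934580551
```

View pics/w13b.png

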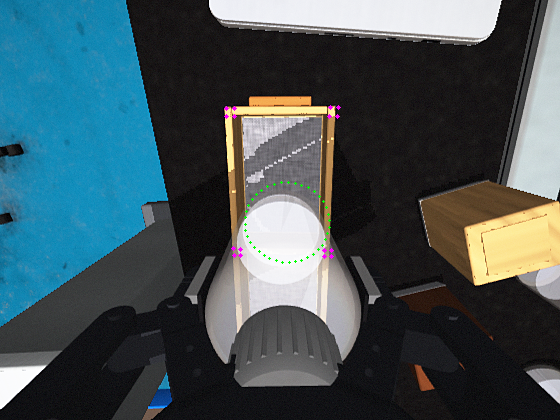

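The clear bottle is held over bay2 with its base disc centred at about (282,240). The bay's inner walls are at columns 238 and 325, so x is centred. In y it sits too close to the cross wall, so I'm shifting it +1.2 cm before lowering.

>>> send_rows(
  commands=[
    {"delta_pos":[0,0.6,0],"yaw":0},
    {"delta_pos":[0,0.6,0],"yaw":0},
    {"delta_pos":[0,0,-1],"yaw":0},
    {"delta_pos":[0,0,-0.7],"yaw":0},
    {"delta_pos":[0,0,-0.6],"yaw":0},
    {"delta_pos":[0,0,-0.5],"yaw":0},
    {"delta_pos":[0,0,-0.5],"yaw":0},
    {"delta_pos":[0,0,0],"yaw":0},
  ],
)

```text
t: 43.3
tcp_pos: [0.4509, 0.3584, 0.1029]
tool_rot: [0.74, 0.672, -0.001, -0.025]
force: [-0.1, -0.5, -1.3]
finger_gap: 0.762
```

>>> send_rows(
  commands=[
    {"delta_pos":[-0.2,0,-0.5],"yaw":0},
    {"delta_pos":[0,0,-0.5],"yaw":0},
    {"delta_pos":[0,0,-0.5],"yaw":0},
    {"delta_pos":[0,0,-0.4],"yaw":0},
    {"delta_pos":[0,0,-0.4],"yaw":0},
    {"delta_pos":[0,0,0],"yaw":0},
  ],
)

```text
t: 44.05
tcp_pos: [0.4491, 0.3585, 0.0786]
tool_rot: [0.74, 0.672, -0.0, -0.024]
force: [0.3, -0.3, -0.9]
finger_gap: 0.763
```

>>> send_rows(
  commands=[
    {"delta_pos":[0,0,-0.3],"yaw":0},
    {"delta_pos":[0,0,-0.2],"yaw":0},
    {"delta_pos":[0,0,-0.1],"yaw":0},
    {"delta_pos":[0,-0.5,0.1],"yaw":0},
    {"delta_pos":[0,-0.5,0],"yaw":0},
    {"delta_pos":[0,-0.4,0],"yaw":0},
  ],
)

```text
t: 44.8
tcp_pos: [0.4499, 0.3489, 0.0783]
tool_rot: [0.742, 0.67, 0.005, -0.028]
force: [-3.3, 15.1, 0.6]
finger_gap: 0.762
```

>>> send_rows(
  commands=[
    {"delta_pos":[0,0.1,-0.2],"yaw":0},
    {"delta_pos":[0,0,-0.2],"yaw":0},
    {"delta_pos":[0,0,0],"yaw":0},
  ],
)

```text
t: 45.18
tcp_pos: [0.4496, 0.3507, 0.0765]
tool_rot: [0.742, 0.669, 0.006, -0.028]
force: [-0.6, 0.5, -1.6]
finger_gap: 0.76
```

>>> send_rows(
  commands=[
    {"delta_pos":[0,0,-0.2],"yaw":0},
    {"delta_pos":[0,0,-0.2],"yaw":0},
  ],
)

```text
t: 45.42
tcp_pos: [0.4497, 0.351, 0.0761]
tool_rot: [0.742, 0.669, 0.006, -0.029]
force: [-4.4, -1.6, 19.2]
finger_gap: 0.759
```

>>> send_rows(
  commands=[
    {"delta_pos":[0,-0.3,0.05],"yaw":0},
    {"delta_pos":[0,-0.2,0],"yaw":0},
    {"delta_pos":[0,0,0],"yaw":0},
  ],
)

```text
t: 45.8
tcp_pos: [0.4497, 0.3497, 0.0767]
tool_rot: [0.744, 0.667, 0.01, -0.032]
force: [-0.8, 2.2, 1.1]
finger_gap: 0.759
```

>>> send_rows(
  commands=[
    {"delta_pos":[0,0,0],"yaw":0},
    {"delta_pos":[0,0,0],"yaw":0},
    {"delta_pos":[0,0,0],"yaw":0},
    {"delta_pos":[0,0,1],"yaw":0},
    {"delta_pos":[0,0,3],"yaw":0},
    {"delta_pos":[0,0,4],"yaw":0},
    {"delta_pos":[0,0,4],"yaw":0},
    {"delta_pos":[0,0,3],"yaw":0},
    {"delta_pos":[0,0,2],"yaw":0},
    {"delta_pos":[0,0,0],"yaw":0},
  ],
  grip=-1,
)

```text
t: 47.05
tcp_pos: [0.45, 0.3467, 0.2547]
tool_rot: [0.744, 0.667, 0.01, -0.03]
force: [0.3, 0.5, -0.1]
finger_gap: 0.999
```

```bash
python3 - <<'E'
from h import *
st(); im,c,s=wsnap('w14')
for n,lo,hi in [('pale',(15,60,190),(35,200,255)),('brown',(5,100,60),(14,255,200))]:
    for b in blob(im,lo,hi,300)[:4]:
        bx=cv2.boxPoints(cv2.minAreaRect(b)); print(n,bx.astype(int).tolist(),[wz(c,p[0],p[1],.088)[:2].round(3).tolist() for p in bx])
E
```

```text
t 47.05 [0.45   0.3467 0.2547] yaw 1.461 tz [-0.025  0.058 -0.998] [ 0.3  0.5 -0.1] 0.999
pale [[396, 194], [454, 176], [466, 215], [408, 233]] [[0.569, 0.34], [0.63, 0.353], [0.644, 0.308], [0.582, 0.293]]
pale [[252, 230], [315, 230], [315, 359], [252, 359]] [[0.406, 0.315], [0.477, 0.308], [0.463, 0.133], [0.382, 0.14]]
pale [[248, 123], [274, 88], [341, 138], [316, 172]] [[0.418, 0.431], [0.449, 0.462], [0.513, 0.406], [0.484, 0.372]]
brown [[399, 273], [422, 267], [430, 296], [406, 302]] [[0.571, 0.244], [0.598, 0.249], [0.607, 0.211], [0.58, 0.205]]
```

>>> send_rows(
  commands=[
    {"delta_pos":[1.5,-1.5,0],"yaw":0.08},
    {"delta_pos":[2.5,-2.5,-1],"yaw":0.08},
    {"delta_pos":[3,-3,-1.5],"yaw":0.08},
    {"delta_pos":[3,-3,-2],"yaw":0.08},
    {"delta_pos":[1.5,-1.5,-2],"yaw":0},
    {"delta_pos":[0.6,-0.6,-1],"yaw":0},
    {"delta_pos":[0,0,0],"yaw":0},
  ],
)

```text
t: 47.98
tcp_pos: [0.5668, 0.2217, 0.1685]
tool_rot: [0.625, 0.78, -0.002, -0.036]
force: [0.2, 0.3, -0.2]
finger_gap: 0.998
```

```bash
python3 - <<'E'
from h import *
st(); im,c,s=wsnap('w15')
for n,lo,hi in [('brown',(3,90,40),(15,255,220))]:
    for b in blob(im,lo,hi,300)[:4]:
        r=cv2.minAreaRect(b);bx=cv2.boxPoints(r); print(n,bx.astype(int).tolist(),[wz(c,p[0],p[1],.088)[:2].round(3).tolist() for p in bx]); print(wz(c,*r[0],.088))
h=cv2.cvtColor(im,cv2.COLOR_BGR2HSV); print(h[230,270:300:10].tolist())
E
```

```text
t 47.98 [0.5668 0.2217 0.1685] yaw 1.79 tz [-0.058  0.042 -0.997] [ 0.2  0.3 -0.2] 0.998
brown [[256, 242], [258, 181], [334, 183], [332, 245]] [[0.545, 0.198], [0.537, 0.249], [0.596, 0.261], [0.608, 0.211]]
[0.57140615 0.230413   0.088     ]
brown [[104, 184], [129, 68], [153, 73], [128, 189]] [[0.414, 0.218], [0.427, 0.31], [0.445, 0.31], [0.434, 0.218]]
[0.43023701 0.26630693 0.088     ]
brown [[122, 263], [139, 204], [183, 216], [166, 275]] [[0.434, 0.15], [0.444, 0.208], [0.481, 0.206], [0.474, 0.148]]
[0.45844833 0.17908464 0.088     ]
brown [[205, 142], [228, 47], [241, 50], [218, 145]] [[0.491, 0.269], [0.496, 0.339], [0.506, 0.339], [0.501, 0.269]]
[0.49849803 0.30552692 0.088     ]
[[11, 171, 88], [9, 176, 84], [9, 190, 82]]
```

>>> send_rows(
  commands=[
    {"delta_pos":[0.5,0.3,-1.5],"yaw":0},
    {"delta_pos":[0,0,-2.5],"yaw":0},
    {"delta_pos":[0,0,-2.5],"yaw":0},
    {"delta_pos":[0,0,-1.5],"yaw":0},
    {"delta_pos":[0,0,-1],"yaw":0},
    {"delta_pos":[0,0,-0.5],"yaw":0},
    {"delta_pos":[0,0,0],"yaw":0},
  ],
)

```text
t: 48.9
tcp_pos: [0.5717, 0.2313, 0.0732]
tool_rot: [0.622, 0.782, 0.002, -0.034]
force: [-0.6, -0.2, 0.4]
finger_gap: 1.0
```

>>> send_rows(
  commands=[
    {"delta_pos":[0,-0.4,-0.4],"yaw":0},
    {"delta_pos":[0,-0.3,-0.5],"yaw":0},
    {"delta_pos":[0,0,-0.6],"yaw":0},
    {"delta_pos":[0,0,-0.5],"yaw":0},
    {"delta_pos":[0,0,0],"yaw":0},
  ],
)

```text
t: 49.52
tcp_pos: [0.5729, 0.2236, 0.0533]
tool_rot: [0.622, 0.782, 0.003, -0.033]
force: [-0.1, 0.5, 0.2]
finger_gap: 0.997
```

>>> send_rows(
  commands=[
    {"delta_pos":[0,0,0],"yaw":0},
    {"delta_pos":[0,0,0],"yaw":0},
    {"delta_pos":[0,0,0],"yaw":0},
    {"delta_pos":[0,0,0],"yaw":0},
  ],
  grip=1,
)

```text
t: 50.02
tcp_pos: [0.5733, 0.2238, 0.0538]
tool_rot: [0.622, 0.782, 0.003, -0.032]
force: [-0.6, -0.5, -0.4]
finger_gap: 0.717
```

>>> send_rows(
  commands=[
    {"delta_pos":[0,0,1.5],"yaw":0},
    {"delta_pos":[0,0,3],"yaw":0},
    {"delta_pos":[0,0,4],"yaw":0},
    {"delta_pos":[0,0,4],"yaw":0},
    {"delta_pos":[0,1,3],"yaw":-0.08},
    {"delta_pos":[-1,3,2],"yaw":-0.08},
    {"delta_pos":[-2,4,0],"yaw":-0.08},
    {"delta_pos":[-3,4,0],"yaw":-0.07},
    {"delta_pos":[-3,3,0],"yaw":0},
    {"delta_pos":[0,0,0],"yaw":0},
  ],
)

```text
t: 51.28
tcp_pos: [0.4795, 0.3769, 0.2433]
tool_rot: [0.74, 0.672, 0.012, -0.031]
force: [-0.0, 0.6, -0.9]
finger_gap: 0.718
```

>>> send_rows(
  commands=[
    {"delta_pos":[-1,1,0],"yaw":0},
    {"delta_pos":[-1,1,0],"yaw":0},
    {"delta_pos":[-0.7,0.6,-1],"yaw":0},
    {"delta_pos":[0,0,-2],"yaw":0},
    {"delta_pos":[0,0,-2],"yaw":0},
    {"delta_pos":[0,0,-1.5],"yaw":0},
    {"delta_pos":[0,0,-1],"yaw":0},
    {"delta_pos":[0,0,0],"yaw":0},
  ],
)

```text
t: 52.28
tcp_pos: [0.4518, 0.4026, 0.1645]
tool_rot: [0.741, 0.671, 0.012, -0.03]
force: [-0.2, 0.1, -1.4]
finger_gap: 0.714
```

```bash
python3 - <<'E'
from h import *
st(); im,c,s=wsnap('w16')
v=im.copy(); cc=np.array([.4358,.2522]); a=-.095; X=np.array([np.cos(a),np.sin(a)]);Y=np.array([-np.sin(a),np.cos(a)])
def pr(p):
    M=np.array(c['world_to_cam']);q=M[:3,:3]@p+M[:3,3];return (int(c['fx']*q[0]/q[2]+c['cx']),int(c['fy']*q[1]/q[2]+c['cy']))
for x in(-.043,-.037,.037,.043):
  for y in(.056,.062,.174,.18):
    p=cc+x*X+y*Y; cv2.circle(v,pr(np.array([*p,.045])),2,(255,0,255),-1)
b=s['tcp_pos']; zb=b[2]-.0538
for x in(-.031,.031):
  for y in(-.02,.02):
    for z in(.003,.088):
      p=b[:2]+x*X+y*Y; cv2.circle(v,pr(np.array([*p,zb+z])),2,(0,255,0),-1)
cv2.imwrite('pics/w16b.png',v); print('own bay2',X@(b[:2]-cc),Y@(b[:2]-cc)-.118)
E
```

```text
t 52.27 [0.4518 0.4026 0.1645] yaw 1.471 tz [-0.023  0.061 -0.998] [-0.2  0.1 -1.4] 0.714
own bay2 0.0016259279440984482 0.03324606560353674
```

View pics/w16b.png

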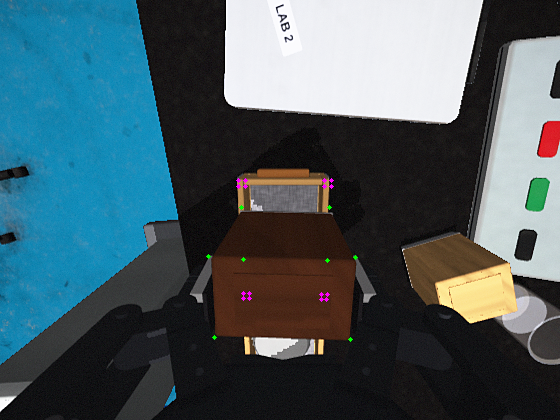

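>>> send_rows(
  commands=[
    {"delta_pos":[-0.1,0.3,-1],"yaw":0},
    {"delta_pos":[0,0,-1.5],"yaw":0},
    {"delta_pos":[0,0,-1.5],"yaw":0},
    {"delta_pos":[0,0,-0.8],"yaw":0},
    {"delta_pos":[0,0,-0.5],"yaw":0},
    {"delta_pos":[0,0,0],"yaw":0},
  ],
)

```text
t: 53.08
tcp_pos: [0.4518, 0.4064, 0.1093]
tool_rot: [0.741, 0.671, 0.013, -0.03]
force: [-0.5, -0.9, -1.1]
finger_gap: 0.719
```

>>> send_rows(
  commands=[
    {"delta_pos":[0,-0.1,-0.5],"yaw":0},
    {"delta_pos":[0,0,-0.5],"yaw":0},
    {"delta_pos":[0,0,-0.5],"yaw":0},
    {"delta_pos":[0,0,-0.4],"yaw":0},
    {"delta_pos":[0,0,0],"yaw":0},
  ],
)

```text
t: 53.7
tcp_pos: [0.4524, 0.4057, 0.0898]
tool_rot: [0.741, 0.671, 0.014, -0.03]
force: [0.6, -0.1, -0.7]
finger_gap: 0.719
```

Base is at 36 mm, below the wall tops, with no contact force. Continuing down.

>>> send_rows(
  commands=[
    {"delta_pos":[-0.1,0,-0.5],"yaw":0},
    {"delta_pos":[0,0,-0.5],"yaw":0},
    {"delta_pos":[0,0,-0.5],"yaw":0},
    {"delta_pos":[0,0,-0.5],"yaw":0},
    {"delta_pos":[0,0,-0.4],"yaw":0},
    {"delta_pos":[0,0,-0.3],"yaw":0},
    {"delta_pos":[0,0,0],"yaw":0},
  ],
)

```text
t: 54.58
tcp_pos: [0.4515, 0.4058, 0.0609]
tool_rot: [0.741, 0.671, 0.015, -0.03]
force: [0.3, 0.2, -0.8]
finger_gap: 0.713
```

>>> send_rows(
  commands=[
    {"delta_pos":[0,0,-0.2],"yaw":0},
    {"delta_pos":[0,0,-0.1],"yaw":0},
  ],
)

```text
t: 54.82
tcp_pos: [0.4518, 0.4063, 0.0596]
tool_rot: [0.741, 0.671, 0.015, -0.03]
force: [-2.0, -1.5, 6.6]
finger_gap: 0.718
```

>>> send_rows(
  commands=[
    {"delta_pos":[0,0,0],"yaw":0},
    {"delta_pos":[0,0,0],"yaw":0},
    {"delta_pos":[0,0,0],"yaw":0},
    {"delta_pos":[0,0,1],"yaw":0},
    {"delta_pos":[0,0,3],"yaw":0},
    {"delta_pos":[0,0,4],"yaw":0},
    {"delta_pos":[0,0,4],"yaw":0},
    {"delta_pos":[0,-2,4],"yaw":0},
    {"delta_pos":[0,-4,4],"yaw":0},
    {"delta_pos":[0,-4,3],"yaw":0},
  ],
  grip=-1,
)

```text
t: 56.08
tcp_pos: [0.4506, 0.3055, 0.298]
tool_rot: [0.74, 0.672, 0.016, -0.03]
force: [-0.5, 0.6, -0.5]
finger_gap: 0.998
```

>>> send_rows(
  commands=[
    {"delta_pos":[0,-5,0],"yaw":0},
    {"delta_pos":[0,-5,0],"yaw":0},
    {"delta_pos":[0,-4,2],"yaw":0},
    {"delta_pos":[0,0,1],"yaw":0},
    {"delta_pos":[0,0,0],"yaw":0},
  ],
)

```text
t: 56.7
tcp_pos: [0.4515, 0.1601, 0.3357]
tool_rot: [0.741, 0.671, 0.021, -0.026]
force: [-0.1, 0.4, 1.1]
finger_gap: 1.002
```

```bash
python3 - <<'E'
from h import *
st(); im,c,s=wsnap('w17'); a=snap('scene','s4')
cv2.imwrite('pics/fin1.png',np.hstack([im[0:400,130:480],cv2.resize(a[120:320,120:340],(450,400),interpolation=cv2.INTER_CUBIC)]))
E
```

```text
t 56.7 [0.4515 0.1601 0.3357] yaw 1.472 tz [-0.003  0.067 -0.998] [-0.1  0.4  1.1] 1.002
```

No pictures left to view, so I'll check the bays numerically from the wrist image.

```bash
python3 - <<'E'
from h import *
s=manip.sense(); c=wcal(s); im=cv2.imread('pics/w17.png')
cc=np.array([.4358,.2522]); a=-.095; X=np.array([np.cos(a),np.sin(a)]);Y=np.array([-np.sin(a),np.cos(a)])
own=lambda p:np.array([X@(p[:2]-cc),Y@(p[:2]-cc)])
# rectify plane z=.094 and sample along case centre line
def pr(p):
    M=np.array(c['world_to_cam']);q=M[:3,:3]@p+M[:3,3];return (c['fx']*q[0]/q[2]+c['cx'],c['fy']*q[1]/q[2]+c['cy'])
h=cv2.cvtColor(im,cv2.COLOR_BGR2HSV)
for x in(-.02,0,.02):
  print(x,[(round(float(y),3),*h[int(round(v)),int(round(u))].tolist()) for y in np.arange(-.15,.18,.008) for u,v in [pr(np.array([*(cc+x*X+y*Y),.094]))] if 0<=v<420])
for n,lo,hi in [('brown',(3,90,40),(14,255,220)),('pale',(15,50,150),(35,200,255)),('green',(50,80,40),(85,255,255))]:
    for b in blob(im,lo,hi,150)[:4]:
        r=cv2.minAreaRect(b); print(n,[int(k) for k in r[0]],[own(wz(c,*p,.094)).round(3).tolist() for p in cv2.boxPoints(r)])
E
```

```text
-0.02 [(-0.15, 70, 195, 110), (-0.142, 70, 198, 116), (-0.134, 43, 19, 157), (-0.126, 0, 0, 255), (-0.118, 15, 11, 237), (-0.11, 27, 86, 255), (-0.102, 28, 75, 254), (-0.094, 26, 84, 255), (-0.086, 16, 140, 188), (-0.078, 17, 140, 200), (-0.07, 16, 138, 186), (-0.062, 15, 136, 107), (-0.054, 30, 57, 255), (-0.046, 127, 16, 203), (-0.038, 141, 16, 114), (-0.03, 120, 12, 127), (-0.022, 139, 10, 210), (-0.014, 133, 8, 224), (-0.006, 140, 7, 211), (0.002, 146, 10, 204), (0.01, 138, 6, 203), (0.018, 132, 14, 185), (0.026, 128, 14, 207), (0.034, 135, 10, 209), (0.042, 22, 42, 250), (0.05, 29, 73, 255), (0.058, 129, 8, 225), (0.066, 174, 8, 166), (0.074, 128, 4, 241), (0.082, 120, 2, 249), (0.09, 113, 4, 250), (0.098, 126, 13, 202), (0.106, 80, 13, 59), (0.114, 0, 1, 233), (0.122, 30, 1, 232), (0.13, 15, 2, 230)]
0 [(-0.15, 69, 197, 101), (-0.142, 70, 196, 113), (-0.134, 71, 204, 95), (-0.126, 15, 13, 227), (-0.118, 15, 2, 254), (-0.11, 25, 101, 255), (-0.102, 25, 96, 254), (-0.094, 30, 80, 255), (-0.086, 16, 137, 190), (-0.078, 17, 136, 201), (-0.07, 16, 143, 171), (-0.062, 15, 147, 97), (
[... 1069 characters left out ...]
034, 140, 7, 213), (0.042, 167, 9, 209), (0.05, 27, 88, 255), (0.058, 10, 16, 98), (0.066, 113, 8, 247), (0.074, 125, 6, 241), (0.082, 110, 3, 248), (0.09, 110, 3, 252), (0.098, 114, 5, 237), (0.106, 123, 10, 226), (0.114, 176, 13, 161), (0.122, 13, 26, 158), (0.13, 9, 96, 45)]
pale [397, 45] [[0.119, 0.097], [0.179, 0.117], [0.201, 0.074], [0.139, 0.053]]
pale [268, 189] [[-0.03, -0.066], [0.031, -0.062], [0.035, -0.115], [-0.028, -0.119]]
pale [264, 118] [[-0.038, 0.135], [0.027, 0.137], [0.042, -0.157], [-0.037, -0.161]]
pale [286, 121] [[0.015, 0.134], [0.037, 0.134], [0.039, -0.169], [0.012, -0.169]]
green [263, 229] [[-0.024, -0.128], [0.011, -0.128], [0.011, -0.168], [-0.025, -0.168]]
```

```bash
python3 - <<'E'
from h import *
cc=np.array([.4358,.2522]); a=-.095; X=np.array([np.cos(a),np.sin(a)]);Y=np.array([-np.sin(a),np.cos(a)])
W=lambda x,y,z:np.array([*(cc+x*X+y*Y),z])
for n,im in (('scene',cv2.imread('pics/s4.png')),('top',snap('top','t5'))):
    h=cv2.cvtColor(im,cv2.COLOR_BGR2HSV)
    for b in blob(im,(3,110,35),(14,255,220),30)[:3]: print(n,'brown',cv2.boundingRect(b))
    print('thin pred',[proj(n,W(x,.118+.033+y,z)).astype(int).tolist() for x in(-.031,.031) for y in(-.02,.02) for z in(.006,.094)])
    print('solv cap pred',proj(n,W(0,.118-.023,.16)).round(),[h[tuple(proj(n,W(0,.095,z)).astype(int)[::-1])].tolist() for z in(.155,.14,.1)])
    print('panel',[proj(n,(.57,y,.179)).round() for y in(.022,-.211)])
E
```

```text
scene brown (119, 195, 16, 29)
scene brown (214, 249, 14, 13)
thin pred [[131, 231], [126, 204], [122, 227], [117, 200], [148, 222], [144, 196], [139, 218], [134, 192]]
solv cap pred [141. 183.] [[15, 11, 193], [150, 2, 103], [11, 32, 150]]
panel [array([266., 186.]), array([350., 207.])]
top brown (107, 255, 13, 30)
thin pred [[122, 293], [113, 277], [108, 292], [98, 276], [128, 273], [120, 256], [114, 273], [105, 256]]
solv cap pred [124. 253.] [[39, 8, 225], [39, 12, 206], [21, 32, 218]]
panel [array([253., 206.]), array([340., 203.])]
```

>>> send_rows(
  commands=[
    {"delta_pos":[1.5,-3,0],"yaw":0.02},
    {"delta_pos":[2,-4,0],"yaw":0.02},
    {"delta_pos":[2,-4,0],"yaw":0.02},
    {"delta_pos":[2,-3,-2],"yaw":0.01},
    {"delta_pos":[2,-3,-3],"yaw":0},
    {"delta_pos":[1,-2,-2],"yaw":0},
    {"delta_pos":[0,0,-1],"yaw":0},
    {"delta_pos":[0,0,0],"yaw":0},
  ],
  grip=1,
)

```text
t: 57.85
tcp_pos: [0.5566, -0.0249, 0.246]
tool_rot: [0.709, 0.704, 0.017, -0.033]
force: [0.1, 0.4, 0.4]
finger_gap: 0.001
```

>>> send_rows(
  commands=[
    {"delta_pos":[0.5,0,-2],"yaw":-0.02},
    {"delta_pos":[0,0,-1.5],"yaw":0},
    {"delta_pos":[0,0,-1],"yaw":0},
    {"delta_pos":[0,0,-0.4],"yaw":0},
    {"delta_pos":[0,0,0],"yaw":0},
  ],
)

```text
t: 58.48
tcp_pos: [0.5616, -0.0206, 0.1984]
tool_rot: [0.714, 0.699, 0.019, -0.031]
force: [0.2, 0.0, 0.9]
finger_gap: -0.001
```

>>> send_rows(
  commands=[
    {"delta_pos":[0,-2.5,0],"yaw":0},
    {"delta_pos":[0,-2,0],"yaw":0},
    {"delta_pos":[-0.05,-2.5,0],"yaw":0},
    {"delta_pos":[-0.08,-3,0],"yaw":0},
    {"delta_pos":[-0.08,-3,0],"yaw":0},
    {"delta_pos":[-0.08,-3,0],"yaw":0},
    {"delta_pos":[-0.08,-3,0],"yaw":0},
    {"delta_pos":[-0.08,-3,0],"yaw":0},
    {"delta_pos":[-0.05,-2,0],"yaw":0},
    {"delta_pos":[0,0,0],"yaw":0},
  ],
)

```text
t: 59.72
tcp_pos: [0.5569, -0.2649, 0.2004]
tool_rot: [0.716, 0.697, 0.025, -0.034]
force: [0.7, 0.6, -0.3]
finger_gap: 0.001
```

>>> send_rows(
  commands=[
    {"delta_pos":[-0.02,-1.2,-0.2],"yaw":0},
    {"delta_pos":[-0.02,-1.2,-0.1],"yaw":0},
    {"delta_pos":[-0.02,-1,-0.1],"yaw":0},
    {"delta_pos":[-0.02,-1,0],"yaw":0},
    {"delta_pos":[0,-0.5,0],"yaw":0},
    {"delta_pos":[0,-0.5,0],"yaw":0},
  ],
)

```text
t: 60.48
tcp_pos: [0.5557, -0.3156, 0.1971]
tool_rot: [0.715, 0.698, 0.028, -0.038]
force: [1.1, 14.7, 6.5]
finger_gap: -0.0
```

>>> send_rows(
  commands=[
    {"delta_pos":[0,-0.5,0],"yaw":0},
    {"delta_pos":[0,-0.5,0],"yaw":0},
  ],
)

```text
t: 60.72
tcp_pos: [0.5556, -0.315, 0.1973]
tool_rot: [0.714, 0.698, 0.035, -0.047]
force: [1.4, 11.9, 6.0]
finger_gap: 0.001
```

Hard stop confirmed. Next I back off, lift clear and check the guard's position numerically.

>>> send_rows(
  commands=[
    {"delta_pos":[0,1.5,0],"yaw":0},
    {"delta_pos":[0,1,1],"yaw":0},
    {"delta_pos":[0,1,4],"yaw":0},
    {"delta_pos":[0,2,5],"yaw":0},
    {"delta_pos":[0,3,3],"yaw":0},
    {"delta_pos":[0,0,0],"yaw":0},
  ],
)

```text
t: 61.48
tcp_pos: [0.5557, -0.2287, 0.3328]
tool_rot: [0.714, 0.698, 0.034, -0.043]
force: [0.5, -1.1, 0.7]
finger_gap: -0.001
```

```bash
python3 - <<'E'
from h import *
st(); im,c,s=wsnap('w18'); a=snap('scene','s5')
for b in blob(im,(105,120,60),(125,255,255),150)[:6]:
    r=cv2.minAreaRect(b); print([int(k) for k in r[0]],[int(k) for k in r[1]],'z.179',wz(c,*r[0],.179).round(3)[:2],'z.219',wz(c,*r[0],.219).round(3)[:2])
for n,p in [('bar top shut',(.56,-.337,.219)),('edge+y',(.56,-.22,.179))]: print(n,proj('scene',p).round())
for b in blob(a,(105,150,60),(125,255,255),30): 
    x,y,w,h=cv2.boundingRect(b)
    if 250<x<470 and 150<y<300: print('scene blue',x,y,w,h)
# thin/green/solvent still in place
for b in blob(a,(3,110,35),(14,255,220),30)[:2]: print('brown',cv2.boundingRect(b))
for b in blob(a,(50,100,40),(85,255,255),20)[:2]: print('green',cv2.boundingRect(b))
E
```

```text
t 61.48 [ 0.5557 -0.2287  0.3328] yaw 1.547 tz [-0.012  0.108 -0.994] [ 0.5 -1.1  0.7] -0.001
[541, 189] [65, 362] z.179 [ 0.824 -0.213] z.219 [ 0.789 -0.207]
[438, 192] [44, 72] z.179 [ 0.718 -0.214] z.219 [ 0.697 -0.208]
[81, 291] [12, 163] z.179 [ 0.319 -0.321] z.219 [ 0.351 -0.3  ]
[293, 204] [9, 190] z.179 [ 0.564 -0.224] z.219 [ 0.564 -0.216]
[553, 345] [60, 11] z.179 [ 0.866 -0.397] z.219 [ 0.826 -0.367]
bar top shut [404. 207.]
edge+y [352. 210.]
scene blue 323 163 158 68
scene blue 391 200 19 32
scene blue 442 215 19 43
scene blue 339 193 30 34
scene blue 292 181 13 8
brown (120, 194, 15, 30)
brown (214, 249, 15, 13)
green (200, 218, 14, 14)
```

```bash
python3 -c "
from station import manip
print(manip.sign_off(), manip.sense()['t'])"
```

```text
the job is handed in; nothing more can be done
the job is handed in; nothing more can be done
```

I've handed the job in; `sign_off` gives no verdict. At about 61 s the guard was shut and both bottles in the store were packed and blocked. There was no blue-capped buffer bottle in the store.

**What I did**
- **Guard open:** I slid the guard to its hard stop. Its edge moved about 245 mm between the open and shut measurements, which matches the full travel.
- **Buffer bottle:** the green-capped bottle stands at the -y end of bay0, with a thick pale block beside it.
- **Solvent:** the clear bottle stands at the -y end of bay2, with the thin dark block beside it.
- **Left alone:** the second thick block was spare. I kept clear of the timer, marker, stapler and purple look-alike, but didn't re-measure them at the end.
- **Guard shut:** I pushed the guard to its hard stop and lifted the gripper clear.

**Last checks**
- **Floor contact:** both blocks and both bottles were released on or within about 1 mm of the floor height expected from their grasps.
- **Block and cap positions:** the wrist image puts the thick block 27 mm from the bay0 centre (limit 44 mm). The brown block and green cap show where expected in the scene image. The solvent and thin block were outside the last wrist image, so only the release heights and the scene and top images back them up.

**What went wrong**
- **Refused move:** the first move was refused because each row needs a yaw. Two of my pictures were spent on an unmoved arm.
- **Tool tilt:** pushing the guard against its stop tilted the tool by up to about 0.17 rad. I pressed most of that out against the case walls, and some tilt (0.02–0.1 rad) came and went afterwards.
- **Last picture refused:** the 16-picture limit stopped the final visual check, so those checks were numeric only.

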